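# Put the scroll saw's push blocks and air nozzle away

### The job

Put the saw station's accessories away. First stop the swinging hook with a touch, so that it hangs free and still before any push block leaves the table; then hang every push block on the hook's bar by its eye, so that hook and blocks hang still. Park the air nozzle (before or after) fully down over the round spigot, with its spout facing the white mark, and leave the glue bottle, the mug and the plywood offcut alone.

Things in the scene. Friction and masses are not known exactly. Their poses are not given: they have to be found in the camera images.
- stand: fixed hook stand, post and arm of 30 and 22 mm bar; its origin is on the table straight below the hook's pivot, whose pin runs along own x at 300 mm height. The post stands at own (x 90, y 120) mm, beyond the pivot and to its left, on a base plate 120 mm square and 12 mm high; the overhead arm (22 mm wide, 320 to 342 mm high) runs straight from the post to the pivot and ends there
- hook (a joint): swing angle of the hook about the stand's own x axis through the pivot: 0 hanging straight down, positive when the bar is displaced to the stand's +y, rad. It swings almost undamped (period about 0.7 s) and is swinging at the start; range +-0.9. 180 g
- hook_bar (a point): middle of the hook's horizontal bar. The hook is an 8 mm steel rod: down 140 mm from the pivot, then a 190 mm level bar along the stand's -x (towards the robot), then an upturned end rising 12 mm (16 mm with its round end) above the bar's centre line. The bar's centre line is 160 mm above the table at rest. This point is 95 mm from the upright shank and 95 mm from the upturned end; axes as the stand's when the hook is at rest, turning with the hook
- hook_tip (a point): centre of the top of the upturned end of the hook, 12 mm above the bar's centre line (round end adds 4 mm)
- block1: push block standing on its sole, the three alike: base 36 (own x) x 84 (own y) x 18 mm high; on its middle an upright eye, a ring 10 mm thick, inner diameter 30, outer 44 mm, its hole running along own x, centre 40 mm above the sole; on top of the ring a flat grip tab 10 (x) x 26 (y) mm from 60 to 90 mm above the sole. 160 g. The same front and back. Origin: centre of the underside, z up. May be absent
- block2: push block standing on its sole, the three alike: base 36 (own x) x 84 (own y) x 18 mm high; on its middle an upright eye, a ring 10 mm thick, inner diameter 30, outer 44 mm, its hole running along own x, centre 40 mm above the sole; on top of the ring a flat grip tab 10 (x) x 26 (y) mm from 60 to 90 mm above the sole. 160 g. The same front and back. Origin: centre of the underside, z up. May be absent
- block3: push block standing on its sole, the three alike: base 36 (own x) x 84 (own y) x 18 mm high; on its middle an upright eye, a ring 10 mm thick, inner diameter 30, outer 44 mm, its hole running along own x, centre 40 mm above the sole; on top of the ring a flat grip tab 10 (x) x 26 (y) mm from 60 to 90 mm above the sole. 160 g. The same front and back. Origin: centre of the underside, z up. May be absent
- block1_eye (a point): centre of the eye of block1, axes as the block's
- block2_eye (a point): centre of the eye of block2, axes as the block's
- block3_eye (a point): centre of the eye of block3, axes as the block's
- nozzle: black air nozzle, 78 mm tall, 120 g: flange 64 mm diameter and 10 mm high at the foot, body 40 mm diameter up to 44 mm, round neck 32 mm diameter from 44 to 78 mm (grip it there); a bore of 24 mm diameter, 44 mm deep, from below. A spout 12 mm wide, between 15 and 29 mm above the foot, sticks out along own +x to 48 mm from the axis. Origin: centre of the underside, z up
- nozzle_tip (a point): end of the spout: 48 mm along own +x from the nozzle's axis, 22 mm above its foot
- dock: fixed parking spigot: dark disc 120 mm diameter, 8 mm high, with an upright steel spigot 19 mm diameter, whose tapered top is 40 mm above the table. A white line on the disc is the mark; it lies along own +x. Origin: centre of the underside
- dock_mark (a point): where the spout's end is to be when the nozzle is parked: above the mark, 48 mm along the dock's own +x, 30 mm above the table
- glue: bystander: glue bottle, 56 mm diameter, 150 mm tall, origin centre of the underside
- mug: bystander: white mug, 76 mm diameter, 90 mm tall, handle to own +y, origin centre of the underside
- offcut: bystander: plywood offcut 90 x 60 x 30 mm, origin centre of the underside
Not all that is in view belongs to the job. Leave any blue or yellow look-alike of the block2 alone.

How it is judged:
On the way:
1. the hook hangs free and still while every push block is still on the table (value of joint hook between -0.06 and 0.06 rad and velocity of joint hook between -0.25 and 0.25 rad/s and contact force between the fingers and hook below 0.05 N and height (world z) of each of block1, block2, block3 below 0.05 m), for 1 s.
At the end, for the whole second after the job is handed in: Every present block hangs on the bar by its eye (eye centre 6-16 mm below the bar's line, within 9 mm sideways), under 0.06 m/s; hook within 0.12 rad of plumb, under 0.5 rad/s. Nozzle upright, within 3 mm of fully down and 6 mm of the spigot axis, spout end within 9 mm of the mark (x of block1_eye in the frame of hook_bar between -0.088 and 0.075 m and y of block1_eye in the frame of hook_bar between -0.009 and 0.009 m and z of block1_eye in the frame of hook_bar between -0.016 and -0.006 m and linear speed of each of block1, block2, block3 below 0.06 m/s and x of block2_eye in the frame of hook_bar between -0.088 and 0.075 m and y of block2_eye in the frame of hook_bar between -0.009 and 0.009 m and z of block2_eye in the frame of hook_bar between -0.016 and -0.006 m and x of block3_eye in the frame of hook_bar between -0.088 and 0.075 m and y of block3_eye in the frame of hook_bar between -0.009 and 0.009 m and z of block3_eye in the frame of hook_bar between -0.016 and -0.006 m and value of joint hook between -0.12 and 0.12 rad and velocity of joint hook between -0.5 and 0.5 rad/s and horizontal distance between nozzle and dock below 0.006 m and z of nozzle in the frame of dock below 0.011 m and angle between nozzle's own z axis and vertical below 0.06 rad and horizontal distance between nozzle_tip and dock_mark below 0.009 m and linear speed of nozzle below 0.03 m/s); the robot touches nothing.
It fails at once if the glue bottle is knocked or moved by more than 40 mm (distance of glue from where it was at the start of the episode above 0.04 m).
It fails at once if the mug is knocked or moved by more than 40 mm (distance of mug from where it was at the start of the episode above 0.04 m).
It fails at once if the plywood offcut is knocked or moved by more than 40 mm (distance of offcut from where it was at the start of the episode above 0.04 m).
Of block1, block2, block3 only 2 to 3 are there at a start; the rules pass over those that are not, and their reading is None.
At some moment in a run one of block1, block2, block3, nozzle may be knocked a few centimetres aside while the robot is not near it.
It also fails if it takes over 210 s, if anything falls off the work surface, if the arm or the gripper's body presses on something with over 40 N, if the wrist force passes 120 N, or if a joint passes its speed limit or range.

### The arm

A 6-joint arm with a two-finger parallel gripper is mounted at the origin on the work surface. World frame = base frame: x ahead of the robot, y to its left, z up, the work surface at z = 0. Lengths are in m, angles in rad, forces in N, time in s.
With the tool pointing down it reaches from about 0.325 to 0.9 m from the base axis. Payload 3.5 kg.
Tool frame: the origin (TCP) lies midway between the tips of the shut fingers; the grasp point (between the pads) lies 19 mm behind it; z points along the fingers, y is the line along which they close (so a half turn about z gives the same grasp; the last joint's range is limited). The gripper opens to 85 mm and grips with 20 to 120 N. Pads are 22 mm wide; open, the fingers measure 114 mm over their backs; the gripper's body (76 mm by 85 mm) begins 54 mm behind the grasp point. The pads swing forward as they close: fully open they stand 13 mm farther back than shut.
Start: joints at [-1.373, 0.276, -0.026, 1.268, 0, 1.467], TCP at [0.185, -0.597, 0.202] pointing down, gripper open.
Joint ranges: [-3.12, 3.12], [-0.85, 1.88], [-1.08, 1.24], [-1.95, 2.15], [-1.57, 1.53], [-3.14, 3.14]. Speed limits (rad/s): [2.57, 2.57, 3.14, 3.14, 3.14, 3.14].

### API

Orientations are given as a rotation vector (axis times angle).
In Python, from plant import r, imaging, ticket, spot_in, outline_of gives the robot as it stands.
- The arm moves only by the tool drive_tool, never from a script. Its argument "deltas" is one flat list of numbers, 7 for each row, row after row: the finger opening in cm, from 0 to 8.54, then the shift along the tool's x, y, z in cm, then the turn, a rotation vector about the tool's x, y, z in rad. A call has 1 to 10 rows; each row is the pose to reach, as a shift and turn from the pose commanded when the call began, along the tool's axes at that moment; what a row does not reach only later rows make up. A row lasts 1/8 s, in which the tool goes at most 62.5 mm and 10.7 degrees, less where a joint would pass 70% of its speed; a pose out of reach is approached as far as the arm can. A call with a gripper value outside its range is refused whole. The fingers move at their own pace and stop on an object; "squeeze" is the grip in N (left out, the last holds). Time passes only in rows, so rows that repeat a pose let the fingers close. It gives the time, the measured TCP pose, the force, the opening and the grip force at its end, in the units of the state.
- r.sense(): the state, without advancing time (a new reading comes with each control period).
- imaging.capture(name): name is "scene" or "side" or "wrist"; returns (picture, depth): 400x640x3 uint8, red, green, blue; 400x640 float32, m along the optical axis (not along the pixel's ray), 0 where there is no reading.
- imaging.camera_params(name): a dict with "K" (3x3 intrinsics, pixels), "rvec" (rotation vector, rad) and "tvec" (3), from world to camera coordinates, as OpenCV has them. Camera axes: x right, y down, z forward; pixel columns grow to the right and rows downward; lengths in m; the calibration is good to about 2 mm. A picture is of the moment at which its call begins: read the wrist's pose just before it. camera_params takes no time and is no camera call; for the wrist camera it gives the pose at the moment of the call.
- ticket.hand_in(): hands the job in; it is judged then, once.
Trained networks look in the newest picture that a camera, given by its name, has taken for a name from the list of things; names that differ only in an ending like _2 or _b are one class to them, and where a whole thing is asked for, a point or a joint stands for the part that bears it (a point fixed in the world has none). Each returns a list of dicts, best first, with "conf" (0 to 1); they miss things now and then, are a little off and sometimes report something else, mostly with a low value. They report only what shows in the picture. A call takes as long as a camera call. They do not tell look-alikes from the thing itself.
- spot_in(thing, camera): "box" ([left, top, right, bottom] in pixels, round what is visible of it).
- outline_of(thing, camera): "pixels" (400x640 bool, what is visible of it) and "box" ([left, top, right, bottom] in pixels, round what is visible of it).
The state is a dict: "time": time; "joints": joint angles; "joint_velocities": joint speeds; "tau": joint torques, N m; "ee_pos": TCP position; "tcp_rot": TCP orientation; "wrist_force": force on the tool from outside, world axes, zero at the start; "ft_torque": the same for the moment, N m; "gripper_width": finger opening in m; "grip_force": force on a finger pad.
Only numpy, scipy, OpenCV 4.12 (cv2) and the standard library are available. Lean on these libraries where they do the work, as an engineer would, in place of code of your own. Each camera call takes 0.05 s, during which the arm holds its last target. There are 200 camera calls.

## Working session

There is one attempt and no reset: what is moved stays moved. The work goes in short steps, Python scripts to look and compute and a tool call to move; the robot and the scene stay as the last step left them, time stands still between calls to the robot, and variables do not carry over. Pictures are saved under pics/ and viewed, at most 14 in all, crops included, and the job is handed in when it is done.

Besides the shell and the picture viewer there is one more tool, called after "Emit:" as name(argument=value, ...) on one line, values as JSON. drive_tool: Moves the arm, as the interface text tells. Its arguments: {"type":"object","properties":{"deltas":{"type":"array"},"squeeze":{"type":"number"}},"required":["deltas"]}

```bash
ls; mkdir -p pics; cat > h.py <<'E'
import numpy as np, cv2
from plant import r, imaging, ticket, spot_in, outline_of
def cam(n):
    p=imaging.camera_params(n); R=cv2.Rodrigues(np.array(p["rvec"],float))[0]
    return np.array(p["K"]),R,np.array(p["tvec"],float).ravel()
def cloud(n,d,P=None):
    K,R,t=P or cam(n); v,u=np.mgrid[0:400,0:640]
    c=np.stack([(u-K[0,2])/K[0,0]*d,(v-K[1,2])/K[1,1]*d,d],-1)
    w=(c-t)@R; w[d<=0]=np.nan; return w
def proj(n,X,P=None):
    K,R,t=P or cam(n); c=np.atleast_2d(X)@R.T+t; c=c@K.T; return c[:,:2]/c[:,2:]
def save(n,im): cv2.imwrite("pics/"+n+".png",im[...,::-1])
E
python3 - <<'E'
from h import *
s=r.sense(); print(s)
ims=[]
for n in["scene","side","wrist"]:
    im,d=imaging.capture(n); save(n+"0",im); np.save(n+"0.npy",d)
    K,R,t=cam(n); print(n,K[0,0],-R.T@t,R[2])
    for th in["stand","hook","block1","nozzle","dock","glue","mug","offcut"]:
        if n=="wrist":continue
        for o in outline_of(th,n)[:4]:
            w=cloud(n,d)[o["pixels"]]; print(th,np.round(o["conf"],2),np.round(o["box"]),np.round(np.nanmedian(w,0),3),np.round(im[o["pixels"]].mean(0)))
E
```

```text
pics
{'time': 0.0, 'joints': array([-1.37341377e+00,  2.77160366e-01, -2.79413930e-02,  1.26796222e+00,
       -2.02310878e-05,  1.46739109e+00]), 'joint_velocities': array([ 0.0001668 ,  0.00155569,  0.0001855 , -0.00111156, -0.00010224,
       -0.00079001]), 'tau': array([-4.61936561e-04, -4.45508945e+01,  2.95201653e+01,  1.62300642e-02,
       -9.59924432e-05, -6.95260425e-06]), 'ee_pos': array([ 0.18498175, -0.59609627,  0.20031426]), 'tcp_rot': array([-3.10389214e+00, -4.70358060e-01,  1.98913388e-04]), 'wrist_force': array([-0.07774767,  0.33010449, -0.14877094]), 'ft_torque': array([-6.28667820e-03, -2.75454938e-02, -8.90234981e-05]), 'grip_force': 0.0, 'gripper_width': 0.08540649147741011}
scene 493.53771733855905 [1.69548245 0.21005002 1.4923362 ] [-0.67231031 -0.10901665 -0.73219821]
stand 0.84 [296. 204. 351. 323.] [0.808 0.124 0.059] [104.  71.  71.]
stand 0.39 [385. 214. 411. 235.] [0.45  0.341 0.021] [112.  89.  69.]
hook 0.69 [377. 248. 397. 271.] [0.615 0.301 0.02 ] [113.  89.  69.]
hook 0.53 [300. 206. 312. 247.] [0.704 0.001 0.184] [107. 108. 111.]
block1 0.82 [388
[... 1378 characters left out ...]
0.534 0.432 0.019] [185. 165.  75.]
nozzle 0.67 [368. 147. 386. 170.] [ 0.538 -0.346  0.026] [49. 50. 51.]
nozzle 0.24 [317. 274. 343. 300.] [0.408 0.198 0.019] [121.  95.  74.]
dock 0.76 [373. 185. 407. 214.] [ 0.423 -0.209  0.009] [ 92.  96. 101.]
dock 0.18 [368. 147. 393. 170.] [ 0.537 -0.346  0.027] [48. 48. 50.]
glue 0.86 [300. 361. 323. 400.] [0.287 0.473 0.098] [107. 123. 110.]
glue 0.3 [276. 312. 310. 342.] [0.439 0.35  0.018] [124.  98.  77.]
mug 0.83 [304. 146. 330. 175.] [ 0.705 -0.209  0.054] [133. 136. 131.]
offcut 0.96 [420. 169. 448. 194.] [ 0.328 -0.351  0.028] [148. 134. 107.]
wrist 329.6575404278559 [ 0.26245619 -0.57409585  0.37405565] [-0.29461767 -0.09148085 -0.95122641]
```

```bash
python3 - <<'E'
import cv2,numpy as np
a=cv2.imread("pics/scene0.png")[160:340,190:450]; b=cv2.imread("pics/side0.png")[120:400,200:460]
a=cv2.resize(a,None,fx=2.6,fy=2.6,interpolation=2); cv2.imwrite("pics/sceneC.png",a)
cv2.imwrite("pics/sideC.png",cv2.resize(b,None,fx=2.1,fy=2.1,interpolation=2))
E
```

```text
(no output)
```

View pics/sceneC.png

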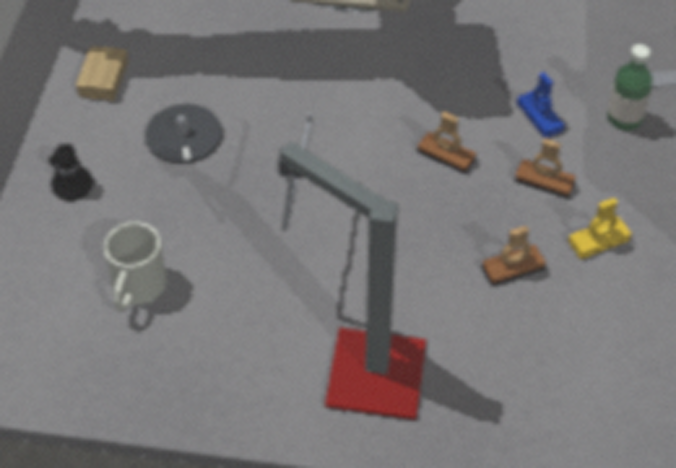

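View pics/sideC.png

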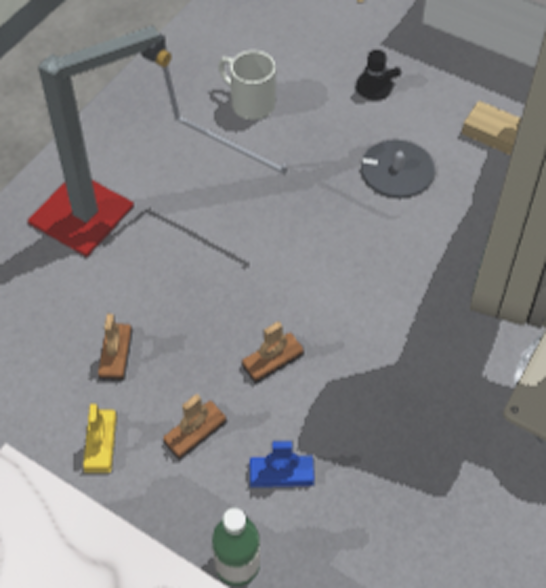

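```bash
cat >> h.py <<'E'
def hookfit(w,piv,yaw):
    "swing angle from bar points in a cloud"
    c,s=np.cos(yaw),np.sin(yaw); d=w-np.array([piv[0],piv[1],0.3])
    x=c*d[...,0]+s*d[...,1]; y=-s*d[...,0]+c*d[...,1]; z=d[...,2]
    rad=np.hypot(y,z); m=(x>-.18)&(x<-.02)&(abs(rad-.138)<.014)&(z<-.07)
    return np.median(np.arctan2(y[m],-z[m])) if m.sum()>5 else np.nan, m.sum()
def blobs(im,w,kind):
    hsv=cv2.cvtColor(im,cv2.COLOR_RGB2HSV).astype(int); H,S,V=hsv[...,0],hsv[...,1],hsv[...,2]
    if kind=="brown": m=(H>3)&(H<21)&(S>70)
    if kind=="red": m=((H<4)|(H>172))&(S>140)
    n,l,st,_=cv2.connectedComponentsWithStats(m.astype(np.uint8))
    return [w[l==i] for i in range(1,n) if st[i,4]>60]
E
python3 - <<'E'
from h import *
ims={n:(cv2.imread(f"pics/{n}0.png")[...,::-1].copy(),np.load(n+"0.npy")) for n in["scene","side"]}
C={n:cloud(n,d) for n,(im,d) in ims.items()}
red=[]
for n in C:
    for b in blobs(ims[n][0],C[n],"red"):
        b=b[(b[:,2]>.004)&(b[:,2]<.02)]
        if len(b)<50: continue
        print(n,"red",len(b),cv2.minAreaRect((b[:,:2]*1000).astype(np.float32)))
    w=C[n]; a=w[(w[...,2]>.315)&(w[...,2]<.36)&(w[...,0]>.6)&(w[...,1]<.2)&(w[...,1]>-.1)]
    print("arm",len(a),cv2.minAreaRect((a[:,:2]*1000).astype(np.float32)), a.mean(0))
    for b in blobs(ims[n][0],C[n],"brown"):
        q=b[(b[:,2]>.008)&(b[:,2]<.025)]; t=b[b[:,2]>.05]
        if len(q)>20: print(n,"brown",len(b),cv2.minAreaRect((q[:,:2]*1000).astype(np.float32)),q.mean(0),t.mean(0) if len(t) else 0,len(t))
    im=ims[n][0].astype(int)
    m=(np.hypot(w[...,0]-.43,w[...,1]+.21)<.08)&(w[...,2]<.014)
    mk=m&(im.min(-1)>150); dk=m&(w[...,2]>.004)
    print("disc",cv2.minEnclosingCircle((w[dk][:,:2]*1000).astype(np.float32)),"mark",mk.sum(),w[mk].mean(0))
    q=w[m0] if (m0:=(np.hypot(w[...,0]-.43,w[...,1]+.21)<.04)&(w[...,2]>.02)).any() else w[:1,0]; print("spigot",len(q),q.mean(0))
    m=(np.hypot(w[...,0]-.548,w[...,1]+.35)<.09)&(w[...,2]>.012)
    for lo,hi in((.012,.034),(.046,.07),(.07,.085)):
        q=w[m&(w[...,2]>lo)&(w[...,2]<hi)]
        print("noz",lo,len(q),q.mean(0) if len(q) else 0, cv2.minAreaRect((q[:,:2]*1000).astype(np.float32)) if len(q)>3 else 0)
E
```

```text
scene red 787 ((807.1876220703125, 133.023681640625), (121.6802978515625, 114.2392807006836), 0.19915872812271118)
arm 532 ((761.8862915039062, 70.83792114257812), (178.51486206054688, 42.12196350097656), 61.950965881347656) [0.76691723 0.0792696  0.33769811]
scene brown 2219 ((-879.1800537109375, -1307.8304443359375), (95.81053161621094, 32.6685676574707), 86.7754898071289) [-0.87981875 -1.30508546  0.01724907] [-0.85135016 -1.15405258  0.17078655] 1277
scene brown 5553 ((-881.1306762695312, -722.2159423828125), (56.71843338012695, 399.8269348144531), 0.8042640089988708) [-0.87637879 -0.71056636  0.01640021] [-0.86300947 -0.61152739  0.08890677] 381
scene brown 227 ((329.18658447265625, -367.30670166015625), (59.14896011352539, 91.61406707763672), 89.5182113647461) [ 0.34318878 -0.35733004  0.01911466] 0 0
scene brown 214 ((417.289794921875, 192.00283813476562), (83.31080627441406, 40.08026123046875), 70.55252075195312) [0.41869828 0.19460704 0.01766958] [0.41604074 0.19313362 0.07714533] 42
scene brown 222 ((446.3825988769531, 342.38958740234375), (81.7359390258789, 43.748153686523
[... 1795 characters left out ...]
72.71630859375) [0.43987384 0.34651024 0.01768506] [0.44098337 0.34551258 0.07484765] 90
disc ((429.92279052734375, -209.96461486816406), 79.71363830566406) mark 16 [ 0.45220827 -0.19486574  0.00658299]
spigot 32 [ 0.42368529 -0.20974315  0.03260332]
noz 0.012 92 [ 0.53266963 -0.35681787  0.02250038] ((532.169677734375, -355.40087890625), (74.80410766601562, 50.04212188720703), 39.28446578979492)
noz 0.046 54 [ 0.53980407 -0.34784883  0.05715009] ((538.8857421875, -351.6728210449219), (30.399436950683594, 33.288368225097656), 55.84565734863281)
noz 0.07 52 [ 0.54482917 -0.35494031  0.07750755] ((544.8953247070312, -353.9170227050781), (28.6657772064209, 33.0389289855957), 30.644441604614258)
```

```bash
python3 - <<'E'
from h import *
T=[];A=[]
for i in range(14):
    t=r.sense()["time"]; im,d=imaging.capture("side"); a,n=hookfit(cloud("side",d),(.7155,.0133),0.); T.append(t);A.append(a); print(round(t,3),round(a,3),n)
from scipy.optimize import curve_fit
T=np.array(T);A=np.array(A);k=np.isfinite(A)
print(curve_fit(lambda t,a,b,c,w:a*np.cos(w*t)+b*np.sin(w*t)+c,T[k],A[k],[.2,0.1,0,9])[0], r.sense()["ee_pos"])
E
```

```text
0.95 0.369 127
1.0 0.329 125
1.05 0.244 125
1.1 0.114 130
1.15 -0.036 128
1.2 -0.167 121
1.25 -0.265 118
1.3 -0.308 118
1.35 -0.288 124
1.4 -0.213 122
1.45 -0.087 123
1.5 0.057 107
1.55 0.194 128
1.6 0.302 129
[-0.11880352  0.31662781  0.02905463  8.66951774] [ 0.18516722 -0.59693133  0.20150309]
```

```bash
cat >> h.py <<'E'
from scipy.spatial.transform import Rotation as Ro
def tool():
    s=r.sense(); R=Ro.from_rotvec(s["tcp_rot"]).as_matrix(); return s["ee_pos"],R,np.arctan2(R[1,0],R[0,0])
def mv(x,y,z,yaw=None):
    "deltas (cm, rad) to put TCP at x,y,z pointing down with tool-x at yaw"
    p,R,y0=tool(); d=R.T@(np.array([x,y,z])-p)*100
    if yaw is None: yaw=y0
    Rt=np.array([[np.cos(yaw),np.sin(yaw),0],[np.sin(yaw),-np.cos(yaw),0],[0,0,-1]])
    print("d",np.round(d,2),"rot",np.round(Ro.from_matrix(R.T@Rt).as_rotvec(),3),"yaw0",round(y0,3))
E
python3 -c "
from h import *
mv(.62,.015,.30,np.pi)"
```

```text
d [ 59.66 -45.56  -9.85] rot [-0.    -0.    -2.841] yaw0 0.301
```

Emit:
drive_tool(deltas=[8.5,3,-2.3,-5,0,0,-0.17,8.5,6.5,-5,-9.8,0,0,-0.35,8.5,10.5,-8,-9.8,0,0,-0.53,8.5,14.5,-11,-9.8,0,0,-0.71,8.5,18.5,-14,-9.8,0,0,-0.89,8.5,22.5,-17,-9.8,0,0,-1.07,8.5,26.5,-20,-9.8,0,0,-1.25,8.5,30.5,-23.2,-9.8,0,0,-1.43,8.5,34.5,-26.3,-9.8,0,0,-1.6,8.5,38.5,-29.4,-9.8,0,0,-1.78])

```text
time: 2.9
ee_pos: [0.4666, -0.2006, 0.2998]
tcp_rot: [1.581, 2.714, -0.0]
wrist_force: [1.3, 0.0, -0.4]
gripper_width: 0.0851
grip_force: 0.0
```

```bash
python3 -c "
from h import *
mv(.62,.015,.30,np.pi)"
```

```text
d [ 1.119e+01  2.398e+01 -2.000e-02] rot [-0.000e+00  1.000e-03 -1.055e+00] yaw0 2.087
```

Emit:
drive_tool(deltas=[8.5,1.6,3.4,0,0,0,-0.17,8.5,3.2,6.8,0,0,0,-0.35,8.5,5,10.5,0,0,0,-0.53,8.5,6.8,14.5,0,0,0,-0.71,8.5,9,19,0,0,0,-0.89,8.5,11.2,24,0,0,0,-1.055,8.5,11.2,24,0,0,0,-1.055,8.5,11.2,24,0,0,0,-1.055])

```text
time: 3.9
ee_pos: [0.6203, 0.0128, 0.2993]
tcp_rot: [-0.01, -3.141, 0.001]
wrist_force: [-0.1, 0.0, -0.1]
gripper_width: 0.085
grip_force: 0.0
```

```bash
python3 - <<'E'
from h import *
from scipy.optimize import curve_fit
T=[];A=[];B=[]
for i in range(10):
    t=r.sense()["time"]; P=cam("wrist"); im,d=imaging.capture("wrist"); w=cloud("wrist",d,P)
    m=(w[...,2]>.14)&(w[...,2]<.18)&(abs(w[...,1]-.015)<.06)&(w[...,0]>.54)&(w[...,0]<.70)
    T.append(t)
    if m.sum()<10: A.append(np.nan);continue
    q=w[m]; A.append(np.median(q[:,1])); B.append(np.polyfit(q[:,0],q[:,1],1)[0])
    print(round(t,3),A[-1].round(4),m.sum(),q[:,0].min().round(3),q[:,0].max().round(3),np.median(q[:,2]).round(4),B[-1].round(3))
save("w1",im); T=np.array(T);A=np.array(A);k=np.isfinite(A)
p=curve_fit(lambda t,a,b,c:a*np.cos(8.67*t)+b*np.sin(8.67*t)+c,T[k],A[k],[.04,0.01,0])[0];print(p,tool())
t=r.sense()["time"]; print(t)
for k in range(0,16): tt=t+k/8; print(k,round(p[0]*np.cos(8.67*tt)+p[1]*np.sin(8.67*tt),4))
mv(.62,p[2],.30,np.pi)
E
```

```text
3.9 0.0541 1395 0.54 0.7 0.1688 -0.018
3.95 0.0419 1368 0.54 0.7 0.1658 -0.019
4.0 0.0245 1346 0.54 0.7 0.1636 -0.018
4.05 0.0054 1348 0.54 0.7 0.1637 -0.017
4.1 -0.0117 1363 0.54 0.7 0.166 -0.018
4.15 -0.0235 1390 0.54 0.7 0.169 -0.018
4.2 -0.028 1406 0.54 0.7 0.1704 -0.019
4.25 -0.0248 1394 0.54 0.7 0.1693 -0.018
4.3 -0.0141 1369 0.54 0.7 0.1665 -0.019
4.35 0.0022 1362 0.54 0.7 0.1639 -0.02
[-0.0139867   0.04163768  0.01566281] (array([0.62042685, 0.01244826, 0.29967508]), array([[-9.99978795e-01,  6.50920372e-03,  2.01493593e-04],
       [ 6.50920149e-03,  9.99978815e-01, -1.17281952e-05],
       [-2.01565666e-04, -1.04163841e-05, -9.99999980e-01]]), np.float64(3.135083406001916))
4.4
0 0.0055
1 0.0411
2 0.033
3 -0.0102
4 -0.0425
5 -0.0296
6 0.0148
7 0.0435
8 0.0259
9 -0.0193
10 -0.0439
11 -0.0218
12 0.0235
13 0.0438
14 0.0175
15 -0.0274
d [ 0.04  0.32 -0.03] rot [-0.     0.    -0.007] yaw0 3.135
```

View pics/w1.png

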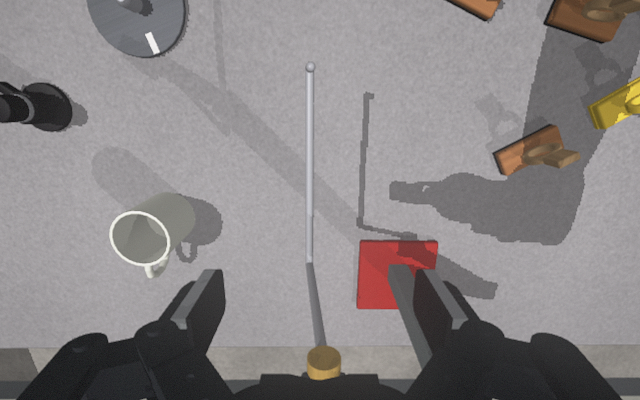

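Emit:
drive_tool(deltas=[8.54,0.0,0.32,4,0,0,0.011,8.54,0.0,0.32,9,0,0,0.011,8.54,0.0,0.32,12.5,0,0,0.011,8.54,0.0,0.32,12.5,0,0,0.011,8.54,0.0,0.32,12.5,0,0,0.011,8.54,0,0.32,16.8,0,0,0.011,6,0,0.32,16.8,0,0,0.011,3,0,0.32,16.8,0,0,0.011,0,0,0.32,16.8,0,0,0.011,0,0,0.32,16.8,0,0,0.011], squeeze=20)

```text
time: 5.65
ee_pos: [0.6225, 0.0161, 0.1346]
tcp_rot: [0.026, 3.137, -0.0]
wrist_force: [-1.0, -0.4, 4.1]
gripper_width: 0.0123
grip_force: 2.0
```

```bash
python3 - <<'E'
from h import *
for i in range(2):
    im,d=imaging.capture("side"); print(r.sense()["time"],hookfit(cloud("side",d),(.7155,.0157),-0.018))
s=r.sense(); print(s["gripper_width"],s["grip_force"],s["wrist_force"],tool()[0])
E
```

```text
5.7 (np.float64(-0.05929668115334154), np.int64(86))
5.75 (np.float64(-0.02323340461190675), np.int64(86))
0.0002569568544246568 3.243519365787506 [ 0.73655506 -0.12322905  6.40572362] [0.62248197 0.0160105  0.1340819 ]
```

```bash
python3 - <<'E'
from h import *
im,d=imaging.capture("wrist"); im2,d2=imaging.capture("side")
a=cv2.resize(im2[120:220,240:360],(480,400),interpolation=2)
save("w2",np.hstack([im[:400,160:480],a]))
s=r.sense(); print(s["gripper_width"],s["grip_force"],s["wrist_force"],tool()[0],hookfit(cloud("side",d2),(.7155,.0157),-0.018))
E
```

```text
-3.698162965174775e-05 3.517739027738571 [-1.10896475 -0.93445686  6.98159024] [0.62249637 0.01589891 0.1340661 ] (np.float64(-0.008729137937494054), np.int64(99))
```

View pics/w2.png

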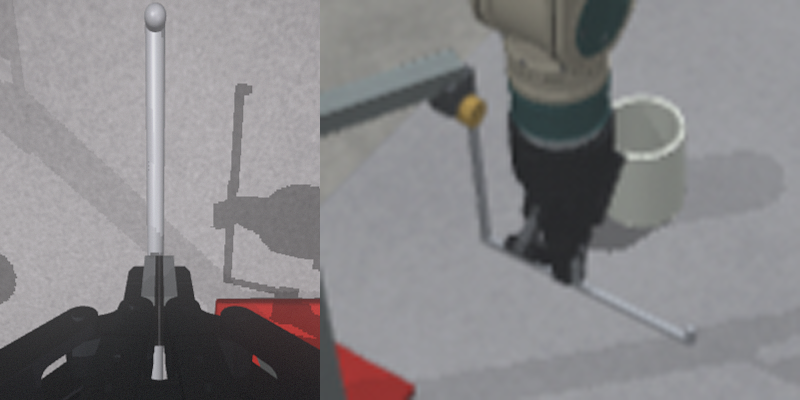

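Emit:
drive_tool(deltas=[1.5,0,0,0,0,0,0,3,0,0,0,0,0,0,6,0,0,0,0,0,0,8.5,0,0,0,0,0,0])

```text
time: 6.35
ee_pos: [0.6213, 0.016, 0.1324]
tcp_rot: [0.026, 3.14, -0.0]
wrist_force: [-0.1, -0.0, 0.0]
gripper_width: 0.0653
grip_force: 0.0
```

```bash
python3 - <<'E'
from h import *
for i in range(8):
    im2,d2=imaging.capture("side"); print(r.sense()["time"],hookfit(cloud("side",d2),(.7155,.0157),-0.018))
s=r.sense(); print(s["gripper_width"],s["grip_force"],s["wrist_force"],tool()[0])
im,d=imaging.capture("wrist"); save("w3",im)
E
```

```text
6.4 (np.float64(-0.22058661695644496), np.int64(128))
6.45 (np.float64(-0.17607470186670277), np.int64(117))
6.5 (np.float64(-0.0858147968580564), np.int64(120))
6.55 (np.float64(0.004753270192871638), np.int64(118))
6.6 (np.float64(0.1090339475363743), np.int64(116))
6.65 (np.float64(0.17988725087873025), np.int64(110))
6.7 (np.float64(0.22407396737914267), np.int64(112))
6.75 (np.float64(0.22601035467418987), np.int64(112))
0.08465030443272585 0.0 [-0.53697741  0.83368188 -0.66069106] [0.62025859 0.01598146 0.13109448]
```

View pics/w3.png

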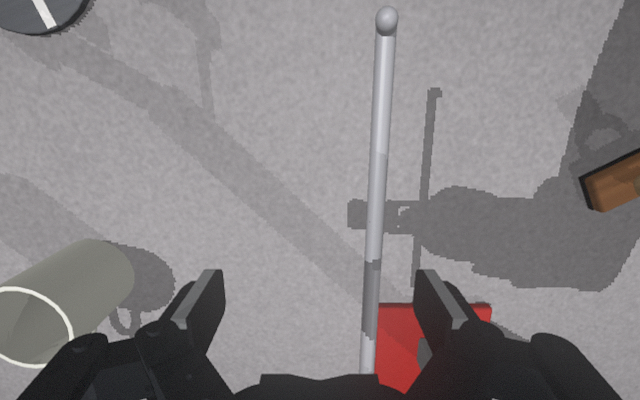

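Emit:
drive_tool(deltas=[5,0,0,0,0,0,0,3,0,0,-0.3,0,0,0,2,0,0,-0.8,0,0,0,1.4,0,0,-1.2,0,0,0,1.2,0,0,-1.2,0,0,0,0.8,0,0,-1.2,0,0,0,0.6,0,0,-1.2,0,0,0,0.6,0,0,-1.2,0,0,0])

```text
time: 7.8
ee_pos: [0.6204, 0.016, 0.1433]
tcp_rot: [-0.026, -3.141, -0.0]
wrist_force: [-0.8, -0.4, -0.1]
gripper_width: 0.0059
grip_force: 0.0
```

```bash
python3 - <<'E'
from h import *
for i in range(2):
    im2,d2=imaging.capture("side"); print(r.sense()["time"],hookfit(cloud("side",d2),(.7155,.0157),-0.018))
s=r.sense(); print(s["gripper_width"],s["grip_force"],s["wrist_force"],tool()[0])
E
```

```text
7.85 (np.float64(-0.16662336227361207), np.int64(70))
7.9 (np.float64(-0.08724431204028035), np.int64(69))
0.005972433581177408 0.0 [-1.03776443  0.43037263  0.51159722] [0.62047474 0.01604662 0.14337053]
```

```bash
python3 - <<'E'
from h import *
for i in range(8):
    im2,d2=imaging.capture("side"); print(r.sense()["time"],hookfit(cloud("side",d2),(.7155,.0157),-0.018),r.sense()["wrist_force"].round(1))
P=cam("wrist");im,d=imaging.capture("wrist"); w=cloud("wrist",d,P); save("w4",im)
# heights along the bar/finger column
for v in range(0,400,20):
    row=w[v,240:420]; k=np.nanargmax(row[:,2]); print(v,k+240,row[k].round(3),w[v,320].round(3))
E
```

```text
7.95 (np.float64(0.0100216100969053), np.int64(125)) [-0.8 -0.   0.4]
8.0 (np.float64(0.10340290960164472), np.int64(119)) [ 0.7  0.4 -1. ]
8.05 (np.float64(0.17319987902718667), np.int64(129)) [ 0.   0.1 -0.9]
8.1 (np.float64(0.21941463667160063), np.int64(132)) [-0.1  0.3 -1. ]
8.15 (np.float64(0.2152538710561358), np.int64(132)) [ 0.3  0.6 -0. ]
8.2 (np.float64(0.17604730081118145), np.int64(132)) [-0.7  0.1 -0.3]
8.25 (np.float64(0.10483515088884798), np.int64(122)) [ 0.1  0.3 -0.6]
8.3 (np.float64(0.011577714059296557), np.int64(120)) [ 0.1 -0.4  0.4]
0 367 [0.464 0.058 0.002] [ 0.463  0.019 -0.001]
20 291 [0.514 0.007 0.177] [0.478 0.019 0.001]
40 291 [0.519 0.006 0.167] [ 0.493  0.019 -0.   ]
60 295 [0.527 0.007 0.166] [ 0.509  0.018 -0.   ]
80 288 [0.534 0.004 0.165] [0.525 0.018 0.001]
100 294 [0.543 0.006 0.166] [0.542 0.018 0.   ]
120 296 [0.551 0.007 0.165] [ 0.56   0.018 -0.   ]
140 293 [0.56  0.005 0.165] [0.578 0.017 0.001]
160 294 [0.569 0.005 0.166] [ 0.597  0.017 -0.   ]
180 298 [0.578 0.006 0.165] [0.617 0.017 0.   ]
200 294 [0.588 0.004 0.165] [ 0.637  0.016 -0.   ]
220 296 [0.598 0.005 0.165] [0.658 0.016 0.001]
240 294 [0.609 0.003 0.165] [0.68  0.016 0.001]
260 301 [0.61  0.008 0.184] [0.704 0.015 0.001]
280 306 [0.611 0.011 0.201] [ 0.728  0.015 -0.   ]
300 282 [0.608 0.003 0.218] [ 0.754  0.015 -0.001]
320 416 [0.61  0.046 0.228] [0.779 0.014 0.   ]
340 383 [0.605 0.033 0.243] [ 0.807  0.014 -0.   ]
360 374 [0.604 0.029 0.25 ] [0.835 0.013 0.001]
380 257 [0.604 0.002 0.256] [0.612 0.016 0.248]
```

View pics/w4.png

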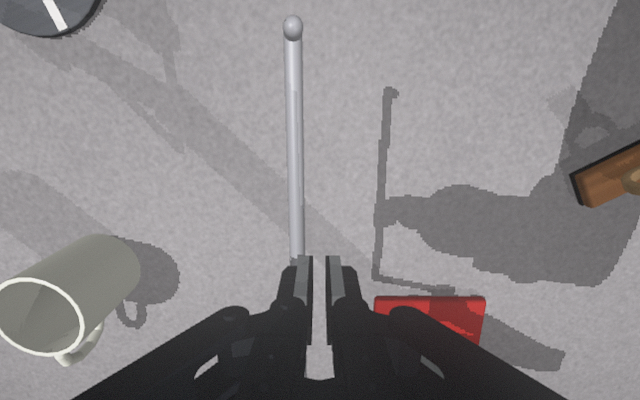

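```bash
python3 - <<'E'
from h import *
p,R,y=tool(); P=cam("wrist"); print(p)
for dz in(0,.03,.035,.04): print(dz,proj("wrist",p+np.array([-.011*1,0,dz]),P))
im,d=imaging.capture("side"); w=cloud("side",d); m=(abs(w[...,0]-.62)<.03)&(abs(w[...,1]-.016)<.03)&(w[...,2]>.1)&(im.max(-1)<70)
q=w[m]; print("dark pts z pct",np.percentile(q[:,2],[0,1,3,5,10,20]).round(3),len(q))
E
```

```text
[0.62057321 0.01604797 0.14350933]
0 [[319.46382222 225.66058906]]
0.03 [[319.58699885 248.4670995 ]]
0.035 [[319.61204394 253.10427039]]
0.04 [[319.63871406 258.0423218 ]]
dark pts z pct [0.179 0.188 0.194 0.201 0.219 0.23 ] 353
```

Emit:
drive_tool(deltas=[4,0,0,0,0,0,0,7,0,0,0,0,0,0,8.54,0,0,0,0,0,0,8.54,0,0,0,0,0,0,8.54,0,0,4,0,0,0,8.54,0,0,4,0,0,0])

```text
time: 9.15
ee_pos: [0.6172, 0.0163, 0.1004]
tcp_rot: [-0.026, -3.134, -0.001]
wrist_force: [-1.0, -0.3, 0.4]
gripper_width: 0.0852
grip_force: 0.0
```

Emit:
drive_tool(deltas=[6,0,0,0,0,0,0,4,0,0,0,0,0,0,2.5,0,0,0,0,0,0,1.5,0,0,0,0,0,0,1,0,0,0,0,0,0,0.4,0,0,0,0,0,0,0.4,0,0,0,0,0,0,0.4,0,0,0,0,0,0])

```text
time: 10.15
ee_pos: [0.6207, 0.016, 0.1037]
tcp_rot: [0.026, 3.141, -0.0]
wrist_force: [-0.9, -0.4, 2.3]
gripper_width: 0.007
grip_force: 19.5
```

```bash
python3 - <<'E'
from h import *
for i in range(2):
    im2,d2=imaging.capture("side"); print(r.sense()["time"],hookfit(cloud("side",d2),(.7155,.0157),-0.018))
s=r.sense(); print(s["gripper_width"],s["grip_force"],s["wrist_force"],tool()[0])
E
```

```text
10.2 (np.float64(-0.0005589345928022463), np.int64(127))
10.25 (np.float64(0.0007742530050171316), np.int64(128))
0.007190211447483924 19.5042684674263 [-0.25033985  0.2840006   2.38367029] [0.62066905 0.01603556 0.10372898]
```

Emit:
drive_tool(deltas=[1,0,0,0,0,0,0,1.5,0,0,0,0,0,0,2.5,0,0,0,0,0,0,4,0,0,0,0,0,0,6,0,0,0,0,0,0,8.54,0,0,0,0,0,0,8.54,0,0,0,0,0,0,8.54,0,0,0,0,0,0])

```text
time: 11.25
ee_pos: [0.6206, 0.016, 0.1035]
tcp_rot: [0.026, 3.141, -0.0]
wrist_force: [0.1, 0.2, -0.2]
gripper_width: 0.0855
grip_force: 0.0
```

```bash
python3 - <<'E'
from h import *
for i in range(7):
    im2,d2=imaging.capture("side"); print(r.sense()["time"],hookfit(cloud("side",d2),(.7155,.0157),-0.018))
mv(.62,.016,.30,np.pi)
E
```

```text
11.3 (np.float64(-0.004599643997706081), np.int64(174))
11.35 (np.float64(-0.005999020118757573), np.int64(159))
11.4 (np.float64(-0.000600022201818408), np.int64(163))
11.45 (np.float64(-0.006212097914994304), np.int64(173))
11.5 (np.float64(-0.009042319402135457), np.int64(170))
11.55 (np.float64(-0.010479662304394977), np.int64(181))
11.6 (np.float64(-0.009633747982098673), np.int64(175))
d [  0.06  -0.   -19.65] rot [ 0.     0.    -0.017] yaw0 3.125
```

Emit:
drive_tool(deltas=[8.54,0,0,-2,0,0,0,8.54,0,0,-5,0,0,0,8.54,0,0,-10,0,0,0,8.54,0,0,-15,0,0,0,8.54,0,0,-19.6,0,0,0,8.54,0,0,-19.6,0,0,0,8.54,0,0,-19.6,0,0,0,8.54,0,0,-19.6,0,0,0])

```text
time: 12.6
ee_pos: [0.6195, 0.0161, 0.2974]
tcp_rot: [-0.026, -3.138, -0.0]
wrist_force: [1.0, -0.4, -0.5]
gripper_width: 0.0855
grip_force: 0.0
```

```bash
cat >> h.py <<'E'
def blocks(n="wrist",zr=(.008,.026)):
    "brown blocks in a fresh picture: base centre xy, long-axis angle (deg, mod 180), tab centre"
    P=cam(n); im,d=imaging.capture(n); w=cloud(n,d,P); out=[]
    for b in blobs(im,w,"brown"):
        b=b[np.isfinite(b[:,0])]
        q=b[(b[:,2]>zr[0])&(b[:,2]<zr[1])]; t=b[(b[:,2]>.06)&(b[:,2]<.095)]
        if len(q)<40 or abs(q[:,:2]).max()>.9: continue
        (c,(a,e),th)=cv2.minAreaRect((q[:,:2]*1000).astype(np.float32))
        if a<e: th+=90
        if len(t)<10: continue
        tp=t[t[:,2]>.084]; tr=cv2.minAreaRect((tp[:,:2]*1000).astype(np.float32)) if len(tp)>5 else 0
        print(n,len(b),"base",np.round(c,1),np.round((max(a,e),min(a,e)),1),"th",round(th%180,1),"tabtop",tr,t.mean(0).round(3),"zmax",t[:,2].max().round(3))
    return im,w
E
python3 - <<'E'
from h import *
P=cam("wrist");im,d=imaging.capture("wrist"); w=cloud("wrist",d,P)
m=(w[...,2]>.14)&(w[...,2]<.185)&(abs(w[...,1]-.016)<.02)&(w[...,0]>.5)&(w[...,0]<.73); q=w[m]
print(tool()[0]); f=np.polyfit(q[:,0],q[:,1],1); print(f,np.polyval(f,[.53,.62,.71]),q[:,0].min(),q[:,0].max(), np.percentile(q[:,2],[5,50,95]))
for x in np.arange(.50,.56,.008):
    k=abs(q[:,0]-x)<.004
    if k.any(): print(x.round(3),k.sum(),q[k].mean(0).round(4),q[k,2].max().round(4))
im2,d2=imaging.capture("side"); print(hookfit(cloud("side",d2),(.7155,.0157),-0.018))
blocks("wrist");blocks("side");blocks("scene")
E
```

```text
[0.61951713 0.0161186  0.29747782]
[-0.01993119  0.02781361] [0.01725007 0.01545627 0.01366246] 0.5117029251544449 0.7041074251957453 [0.16119736 0.16340869 0.17448259]
0.508 3 [0.5118 0.0175 0.174 ] 0.1747
0.516 96 [0.5164 0.0174 0.1723] 0.1765
0.524 90 [0.5239 0.0173 0.1633] 0.1653
0.532 90 [0.5321 0.0172 0.1632] 0.1655
0.54 81 [0.54   0.0171 0.1631] 0.1649
0.548 90 [0.548 0.017 0.163] 0.1651
0.556 81 [0.5562 0.0168 0.1629] 0.1656
(np.float64(-0.0010246218673985784), np.int64(130))
wrist 2541 base [448.9 340.2] [84.5 30.2] th 74.2 tabtop ((450.25457763671875, 340.2449035644531), (11.756049156188965, 1.6046419143676758), 74.28202819824219) [0.449 0.339 0.073] zmax 0.089
wrist 2234 base [609.  302.6] [84.5 36.4] th 118.0 tabtop ((609.5975341796875, 301.9908752441406), (10.649751663208008, 25.486740112304688), 30.55626678466797) [0.609 0.299 0.081] zmax 0.093
side 316 base [605.7 305.1] [87.1 36.1] th 118.9 tabtop ((605.708251953125, 304.6590270996094), (9.103545188903809, 23.910350799560547), 36.111331939697266) [0.603 0.307 0.081] zmax 0.095
side 391 base [411.6 193.6] [81.9 39.6] t
[... 200 characters left out ...]
op ((441.86083984375, 343.9725646972656), (22.228525161743164, 12.765626907348633), 61.75062561035156) [0.441 0.345 0.081] zmax 0.095
scene 210 base [415.3 193.2] [83.7 41.7] th 64.0 tabtop ((417.0555725097656, 193.48211669921875), (21.646495819091797, 12.188481330871582), 74.73301696777344) [0.417 0.194 0.079] zmax 0.095
scene 226 base [444.7 344.2] [79.2 45.7] th 69.0 tabtop ((447.88134765625, 344.1695556640625), (20.353118896484375, 15.668397903442383), 54.77656936645508) [0.448 0.342 0.078] zmax 0.094
scene 265 base [609.2 302.5] [83.  42.6] th 121.7 tabtop ((610.3947143554688, 304.1211242675781), (4.186390399932861, 19.453136444091797), 30.933996200561523) [0.612 0.305 0.077] zmax 0.095
```

```bash
python3 -c "
from h import *
mv(.609,.302,.16,np.radians(208))"
```

```text
d [ 1.57 28.57 13.86] rot [ 0.001 -0.002 -0.506] yaw0 3.125
```

Emit:
drive_tool(deltas=[8,0,4,0,0,0,-0.1,7,0.3,9,0,0,0,-0.2,6,0.6,14.5,2,0,0,-0.3,6,1,20,6,0,0,-0.4,6,1.3,25,10,0,0,-0.5,6,1.57,28.57,13.8,0,0,-0.506,6,1.57,28.57,13.8,0,0,-0.506,6,1.57,28.57,13.8,0,0,-0.506])

```text
time: 13.85
ee_pos: [0.6098, 0.3018, 0.1617]
tcp_rot: [0.761, -3.048, 0.001]
wrist_force: [0.0, -0.4, -0.0]
gripper_width: 0.0597
grip_force: 0.0
```

```bash
python3 - <<'E'
from h import *
print(tool()[0]); im,w=blocks("wrist"); mv(.609,.302,.026,np.radians(208))
E
```

```text
[0.60981574 0.30178448 0.16165382]
wrist 5570 base [446.5 342.1] [83.6 35.7] th 73.6 tabtop ((446.16693115234375, 341.72796630859375), (26.05670166015625, 10.442119598388672), 74.29454803466797) [0.448 0.34  0.082] zmax 0.092
wrist 3346 base [609.4 303. ] [83.3 35.7] th 118.0 tabtop ((609.609130859375, 302.9728698730469), (9.779064178466797, 25.133926391601562), 28.919713973999023) [0.608 0.302 0.084] zmax 0.092
d [ 0.15  0.13 13.68] rot [-0.001  0.002 -0.   ] yaw0 -2.653
```

Emit:
drive_tool(deltas=[6,0.06,0.2,5,0,0,0,5,0.06,0.2,10,0,0,0,5,0.06,0.2,13.6,0,0,0,5,0.06,0.2,13.6,0,0,0,2,0.06,0.2,13.6,0,0,0,2,0.06,0.2,13.6,0,0,0,2,0.06,0.2,13.6,0,0,0,2,0.06,0.2,13.6,0,0,0], squeeze=50)

```text
time: 14.9
ee_pos: [0.6109, 0.3043, 0.0287]
tcp_rot: [-0.759, 3.042, -0.0]
wrist_force: [-0.8, 0.4, 6.4]
gripper_width: 0.0249
grip_force: 51.8
```

```bash
python3 - <<'E'
from h import *
im2,d2=imaging.capture("side"); print(hookfit(cloud("side",d2),(.706,.0138),-0.02))
mv(.475,.0183,.20,np.pi-.02)
E
```

```text
(np.float64(0.012361304013067747), np.int64(45))
d [ 25.34 -18.89 -17.24] rot [-0.     0.006  0.509] yaw0 -2.652
```

Emit:
drive_tool(deltas=[2,0,0,-2,0,0,0,2,0,0,-6,0,0,0,2,0,0,-12,0,0,0,2,4,-2.6,-17,0,0,0.1,2,9,-5.8,-19.2,0,0,0.2,2,14,-9,-19.2,0,0,0.3,2,19,-12.2,-19.2,0,0,0.4,2,24,-15.4,-19.2,0,0,0.5,2,27.5,-17.7,-19.2,0,0,0.509,2,27.5,-17.7,-19.2,0,0,0.509])

```text
time: 16.2
ee_pos: [0.4467, 0.0162, 0.2183]
tcp_rot: [-0.037, -3.141, 0.001]
wrist_force: [0.2, -0.2, -1.9]
gripper_width: 0.0251
grip_force: 50.8
```

```bash
python3 - <<'E'
from h import *
s=r.sense();print(s["gripper_width"],s["grip_force"],s["ee_pos"])
P=cam("wrist");im,d=imaging.capture("wrist"); w=cloud("wrist",d,P); save("w5",im)
im2,d2=imaging.capture("side"); ws=cloud("side",d2); print(hookfit(ws,(.706,.0138),-0.02))
save("s5",cv2.resize(im2[130:290,200:400],(800,600),interpolation=2))
mv(.45,.0184,.156,np.pi-.02)
E
```

```text
0.025110509548457255 50.76748967170715 [0.44667645 0.01622559 0.21829784]
(np.float64(0.009286223620677905), np.int64(129))
d [-0.13  0.05  6.23] rot [ 0.     0.001 -0.001] yaw0 3.121
```

View pics/w5.png

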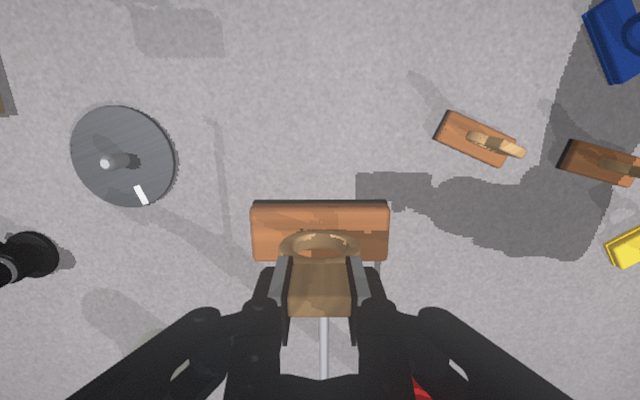

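```bash
cat >> h.py <<'E'
def held():
    "held block in the wrist view: base rect, base-top z, tab-top z, tilt"
    p,R,y0=tool(); P=cam("wrist"); im,d=imaging.capture("wrist"); w=cloud("wrist",d,P)
    hsv=cv2.cvtColor(im,cv2.COLOR_RGB2HSV).astype(int); m=(hsv[...,0]>3)&(hsv[...,0]<21)&(hsv[...,1]>70)&(np.hypot(w[...,0]-p[0],w[...,1]-p[1])<.06)
    q=w[m]; zb=p[2]+.0113-.022; b=q[abs(q[:,2]-zb)<.009]; A=np.c_[b[:,:2]-p[:2],np.ones(len(b))]; f=np.linalg.lstsq(A,b[:,2],rcond=None)[0]
    t=q[q[:,2]>zb+.055]
    rc=cv2.minAreaRect((b[:,:2]*1000).astype(np.float32))
    print("tcp",p.round(4),"base",len(b),np.round(rc[0],1),np.round(rc[1],1),round(rc[2],1),"plane",f.round(4),"ymid",((b[:,1].min()+b[:,1].max())/2).round(4),"xmin",b[:,0].min().round(4),"tab",len(t),t.mean(0).round(4) if len(t) else 0,np.percentile(t[:,2],90).round(4) if len(t) else 0)
E
python3 - <<'E'
from h import *
held()
E
```

```text
tcp [0.4486 0.0179 0.2183] base 6400 [447.3  17.9] [83.3 35.9] 89.0 plane [0.0752 0.003  0.2083] ymid 0.018 xmin 0.4289 tab 2581 [0.4455 0.0174 0.2755] 0.2801
```

Emit:
drive_tool(deltas=[2,0,0.1,3,0,0,0,2,0,0.1,6.4,0,0,0,2,0,0.1,6.4,0,0,0,2,-2,0.1,6.4,0,0,0,2,-4,0.1,6.4,0,0,0,2,-5,0.1,6.4,0,0,0,2,-6,0.1,6.4,0,0,0,2,-7,0.1,6.4,0,0,0,2,-8,0.1,6.4,0,0,0,2,-9,0.1,6.4,0,0,0])

```text
time: 17.6
ee_pos: [0.5391, 0.0172, 0.1535]
tcp_rot: [-0.031, -3.141, -0.0]
wrist_force: [1.0, 0.1, -2.7]
gripper_width: 0.025
grip_force: 50.8
```

```bash
python3 - <<'E'
from h import *
held(); s=r.sense();print(s["gripper_width"],s["grip_force"],s["wrist_force"])
im2,d2=imaging.capture("side"); ws=cloud("side",d2); print(hookfit(ws,(.706,.0138),-0.02))
save("s6",cv2.resize(im2[130:250,240:400],(800,600),interpolation=2))
mv(.631,.0154,.154,np.pi-.02)
E
```

```text
tcp [0.5391 0.0172 0.1535] base 5586 [537.9  17.3] [83.4 35.9] 89.1 plane [0.0586 0.003  0.1431] ymid 0.0172 xmin 0.5195 tab 2576 [0.5361 0.0167 0.2106] 0.2152
0.02494568637932771 50.80618500709534 [ 2.06078453  0.13648847 -1.93288142]
(np.float64(0.014751155041807382), np.int64(150))
d [-9.11  0.02 -0.03] rot [-0.     0.001  0.   ] yaw0 3.122
```

View pics/s6.png

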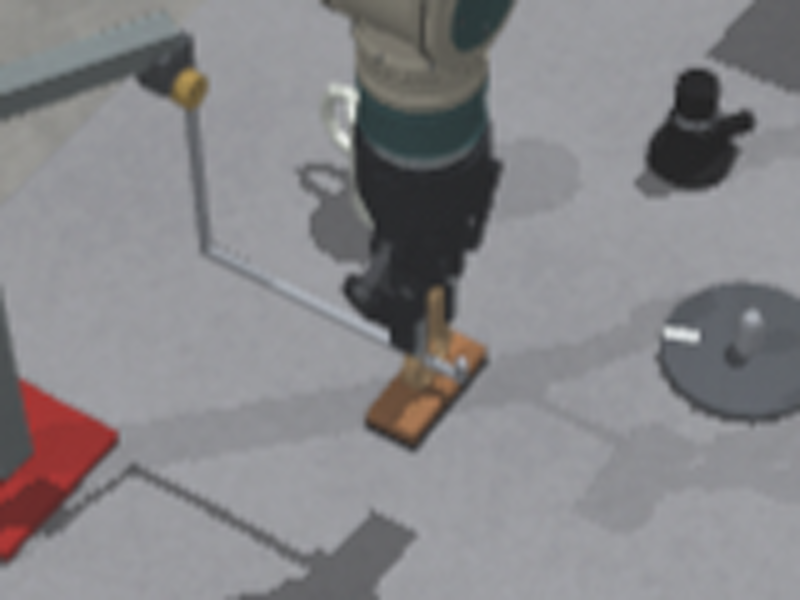

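Emit:
drive_tool(deltas=[2,-2,0,0,0,0,0,2,-4,0,0,0,0,0,2,-6,0,0,0,0,0,2,-8,0,0,0,0,0,2,-9.2,0,0,0,0,0,2,-9.2,0,0.5,0,0,0,2,-9.2,0,1,0,0,0,2,-9.2,0,1.4,0,0,0,2,-9.2,0,1.6,0,0,0,2,-9.2,0,1.6,0,0,0])

```text
time: 18.95
ee_pos: [0.6304, 0.0154, 0.1377]
tcp_rot: [0.031, 3.141, 0.0]
wrist_force: [0.7, 0.0, -1.5]
gripper_width: 0.0252
grip_force: 51.0
```

```bash
python3 - <<'E'
from h import *
held(); s=r.sense();print(s["gripper_width"],s["grip_force"],s["wrist_force"])
im2,d2=imaging.capture("side"); ws=cloud("side",d2); print(hookfit(ws,(.706,.0138),-0.02))
E
```

```text
tcp [0.6304 0.0154 0.1377] base 5498 [629.2  15.5] [83.6 35.9] 89.2 plane [0.0554 0.0027 0.1272] ymid 0.0154 xmin 0.6109 tab 2576 [0.6274 0.015  0.1948] 0.1994
0.025106950888961675 51.01974606513977 [ 0.60777231 -0.27098942 -1.90884537]
(np.float64(0.013537291792013049), np.int64(123))
```

Emit:
drive_tool(deltas=[2,0,0,0.1,0,0,0,2.6,0,0,0.1,0,0,0,3,0,0,0.1,0,0,0,4,0,0,0.1,0,0,0,5,0,0,0.1,0,0,0,6,0,0,0.1,0,0,0,6,0,0,-2,0,0,0,6,0,0,-6,0,0,0,6,0,0,-10,0,0,0,6,0,0,-14,0,0,0])

```text
time: 20.3
ee_pos: [0.6305, 0.0154, 0.2787]
tcp_rot: [-0.031, -3.141, -0.0]
wrist_force: [0.5, -0.5, -0.3]
gripper_width: 0.06
grip_force: 0.0
```

```bash
cat >> h.py <<'E'
def hung(im,w):
    hsv=cv2.cvtColor(im,cv2.COLOR_RGB2HSV).astype(int); m=(hsv[...,0]>3)&(hsv[...,0]<21)&(hsv[...,1]>70)&(w[...,2]>.105)&(w[...,2]<.22)&(abs(w[...,0]-.6)<.12)&(abs(w[...,1])<.09)
    n,l,st,_=cv2.connectedComponentsWithStats(m.astype(np.uint8))
    for i in range(1,n):
        if st[i,4]>20:
            q=w[l==i]; print("hung",len(q),q.min(0).round(3),q.max(0).round(3),np.median(q,0).round(3))
E
python3 - <<'E'
from h import *
for i in range(8):
    im2,d2=imaging.capture("side"); ws=cloud("side",d2); print(r.sense()["time"],hookfit(ws,(.706,.0138),-0.02))
hung(im2,ws); blocks("side"); mv(.4465,.342,.16,np.radians(164))
E
```

```text
20.35 (np.float64(0.019963545292321708), np.int64(147))
20.4 (np.float64(0.02039265155422309), np.int64(154))
20.45 (np.float64(0.02472449861012177), np.int64(158))
20.5 (np.float64(0.020568379085743806), np.int64(155))
20.55 (np.float64(0.023907323034732933), np.int64(154))
20.6 (np.float64(0.019509022045312244), np.int64(137))
20.65 (np.float64(0.01526091061194453), np.int64(162))
20.7 (np.float64(0.011925450804693483), np.int64(160))
hung 279 [ 0.608 -0.027  0.117] [0.645 0.06  0.203] [0.624 0.026 0.129]
side 389 base [410.2 193.3] [82.8 37.5] th 67.2 tabtop ((410.0232849121094, 194.1523895263672), (26.958555221557617, 11.468762397766113), 62.856903076171875) [0.41  0.196 0.08 ] zmax 0.094
side 423 base [443.  342.8] [83.9 38.2] th 74.1 tabtop ((442.2110595703125, 343.290283203125), (23.930675506591797, 11.916205406188965), 79.41474914550781) [0.441 0.345 0.081] zmax 0.093
d [18.92 32.28 11.64] rot [-0.    -0.003  0.259] yaw0 3.122
```

Emit:
drive_tool(deltas=[6,1,3,-2,0,0,0,6,4,7,-2,0,0,0.05,6,7,12,-2,0,0,0.1,6,10,17,0,0,0,0.15,6,13,22,3,0,0,0.2,6,16,27,6,0,0,0.259,6,18.9,32.3,9,0,0,0.259,6,18.9,32.3,11.6,0,0,0.259,6,18.9,32.3,11.6,0,0,0.259,6,18.9,32.3,11.6,0,0,0.259])

```text
time: 22.0
ee_pos: [0.4486, 0.3417, 0.1621]
tcp_rot: [0.437, 3.111, -0.0]
wrist_force: [0.2, 0.1, 0.1]
gripper_width: 0.0599
grip_force: 0.0
```

```bash
python3 - <<'E'
from h import *
print(tool()[0]); im,w=blocks("wrist"); mv(.4465,.342,.027,np.radians(164))
E
```

```text
[0.44864086 0.34173363 0.16206326]
wrist 3339 base [445.5 342.7] [83.  36.5] th 73.7 tabtop ((444.916015625, 342.3919372558594), (25.88792610168457, 9.515953063964844), 73.3329849243164) [0.443 0.343 0.084] zmax 0.092
wrist 3752 base [414.1 193.5] [83.1 35.8] th 65.2 tabtop ((414.3614196777344, 193.6531524658203), (25.103954315185547, 10.241205215454102), 65.23527526855469) [0.414 0.196 0.081] zmax 0.092
d [ 0.3  -0.08 13.58] rot [ 0.001  0.001 -0.001] yaw0 2.862
```

Emit:
drive_tool(deltas=[6,0.4,-0.06,5,0,0,0,5,0.4,-0.06,10,0,0,0,5,0.4,-0.06,13.4,0,0,0,5,0.4,-0.06,13.4,0,0,0,2,0.4,-0.06,13.4,0,0,0,2,0.4,-0.06,13.4,0,0,0,2,0.4,-0.06,13.4,0,0,0,2,0.4,-0.06,13.4,0,0,0], squeeze=50)

```text
time: 23.05
ee_pos: [0.4464, 0.3435, 0.03]
tcp_rot: [0.436, 3.107, 0.004]
wrist_force: [0.0, -2.2, 7.5]
gripper_width: 0.025
grip_force: 51.9
```

```bash
python3 - <<'E'
from h import *
im2,d2=imaging.capture("side"); print(hookfit(cloud("side",d2),(.706,.0138),-0.02))
mv(.45,.0188,.22,np.pi-.02)
E
```

```text
(np.float64(0.019192949837411377), np.int64(106))
d [ -9.37 -31.06 -19.05] rot [ 0.002  0.004 -0.259] yaw0 2.863
```

Emit:
drive_tool(deltas=[2,0,0,-2,0,0,0,2,0,0,-6,0,0,0,2,0,0,-12,0,0,0,2,-1,-3.4,-16,0,0,-0.05,2,-2.5,-8.5,-19,0,0,-0.1,2,-4,-13.5,-19,0,0,-0.15,2,-5.5,-18.5,-19,0,0,-0.2,2,-7,-23.5,-19,0,0,-0.259,2,-8.4,-28,-19,0,0,-0.259,2,-9.4,-31,-19,0,0,-0.259])

```text
time: 24.35
ee_pos: [0.4487, 0.017, 0.2179]
tcp_rot: [0.033, 3.141, 0.0]
wrist_force: [0.3, 0.2, -1.2]
gripper_width: 0.0251
grip_force: 50.9
```

Emit:
drive_tool(deltas=[2,0,0,0,0,0,0,2,0,0,0,0,0,0,2,0,0,0,0,0,0])

```text
time: 24.72
ee_pos: [0.449, 0.0196, 0.2175]
tcp_rot: [-0.029, -3.141, -0.001]
wrist_force: [-0.1, -0.2, -1.1]
gripper_width: 0.0249
grip_force: 50.9
```

```bash
python3 - <<'E'
from h import *
held(); mv(.45,.0188,.154,np.pi-.02)
E
```

```text
tcp [0.449  0.0196 0.2175] base 6371 [447.8  18.7] [83.4 36. ] 88.9 plane [ 0.0714 -0.009   0.2064] ymid 0.0187 xmin 0.4291 tab 2485 [0.4458 0.0192 0.2751] 0.2782
d [-0.1  -0.08  6.35] rot [ 0.    -0.     0.002] yaw0 3.123
```

Emit:
drive_tool(deltas=[2,0,0,3,0,0,0,2,0,0,6.2,0,0,0,2,-1,0,6.25,0,0,0,2,-3,0,6.25,0,0,0,2,-4.5,0,6.25,0,0,0,2,-6,0,6.25,0,0,0,2,-7.5,0,6.25,0,0,0,2,-9,0,6.25,0,0,0,2,-10,0,6.25,0,0,0,2,-10,0,6.25,0,0,0])

```text
time: 26.02
ee_pos: [0.5497, 0.0166, 0.1549]
tcp_rot: [-0.031, -3.141, 0.0]
wrist_force: [-0.2, -0.1, -1.3]
gripper_width: 0.0252
grip_force: 50.9
```

```bash
python3 - <<'E'
from h import *
held(); s=r.sense();print(s["gripper_width"],s["grip_force"],s["wrist_force"])
im2,d2=imaging.capture("side"); ws=cloud("side",d2); print(hookfit(ws,(.706,.0138),-0.02)); hung(im2,ws)
save("s7",cv2.resize(im2[130:250,240:400],(800,600),interpolation=2))
mv(.588,.0161,.155,np.pi-.02)
E
```

```text
tcp [0.5497 0.0166 0.1549] base 5594 [548.4  15.7] [83.6 35.9] 88.8 plane [ 0.0604 -0.0098  0.1435] ymid 0.0157 xmin 0.5299 tab 2474 [0.5467 0.0163 0.2119] 0.2155
0.024706003111076468 50.852569341659546 [ 0.02743144  0.21389402 -1.45280748]
(np.float64(0.02333166391628913), np.int64(187))
hung 278 [ 0.598 -0.023  0.117] [0.646 0.061 0.203] [0.624 0.028 0.129]
hung 87 [ 0.525 -0.028  0.138] [0.559 0.03  0.218] [ 0.541 -0.001  0.155]
hung 164 [0.525 0.01  0.133] [0.564 0.059 0.197] [0.542 0.038 0.143]
d [-3.95  0.02 -0.02] rot [ 0.    -0.001  0.   ] yaw0 3.122
```

View pics/s7.png

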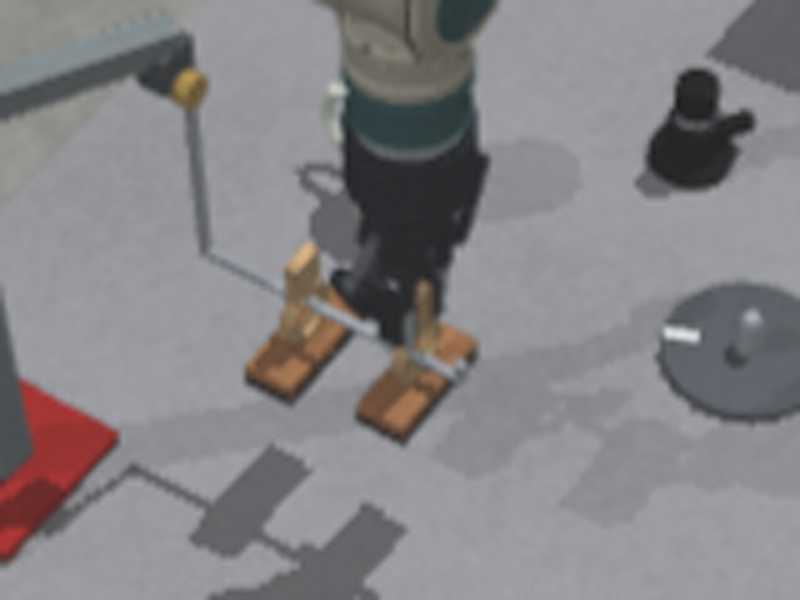

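Emit:
drive_tool(deltas=[2,-1.5,0,0,0,0,0,2,-3,0,0,0,0,0,2,-3.8,0,0,0,0,0,2,-3.8,0,0.6,0,0,0,2,-3.8,0,1.1,0,0,0,2,-3.8,0,1.5,0,0,0,2,-3.8,0,1.7,0,0,0,2,-3.8,0,1.75,0,0,0,2,-3.8,0,1.8,0,0,0])

```text
time: 27.25
ee_pos: [0.5865, 0.0159, 0.1386]
tcp_rot: [-0.031, -3.141, 0.0]
wrist_force: [-4.5, 0.5, 7.5]
gripper_width: 0.0253
grip_force: 51.9
```

Emit:
drive_tool(deltas=[2.6,0,0,0,0,0,0,3,0,0,0,0,0,0,4,0,0,0,0,0,0,5,0,0,0,0,0,0,6,0,0,0,0,0,0,6,0,0,-2,0,0,0,6,0,0,-6,0,0,0,6,0,0,-10,0,0,0,6,0,0,-14,0,0,0])

```text
time: 28.38
ee_pos: [0.5869, 0.016, 0.2782]
tcp_rot: [-0.031, -3.141, -0.0]
wrist_force: [0.7, 0.3, 0.7]
gripper_width: 0.0601
grip_force: 0.0
```

```bash
python3 - <<'E'
from h import *
for i in range(5):
    im2,d2=imaging.capture("side"); ws=cloud("side",d2); print(r.sense()["time"],hookfit(ws,(.706,.0138),-0.02))
hung(im2,ws); blocks("side"); mv(.414,.1935,.16,np.radians(155.2))
E
```

```text
28.425 (np.float64(0.01912673089562511), np.int64(184))
28.475 (np.float64(0.0225240819999989), np.int64(183))
28.525 (np.float64(0.028052530295569297), np.int64(185))
28.575 (np.float64(0.03001020618446039), np.int64(182))
28.625 (np.float64(0.023968597670789883), np.int64(182))
hung 563 [ 0.552 -0.026  0.109] [0.646 0.061 0.206] [0.601 0.028 0.13 ]
side 389 base [412.3 192.2] [83.4 42.3] th 65.2 tabtop ((411.471435546875, 193.72325134277344), (26.380558013916016, 11.170694351196289), 67.87625885009766) [0.41  0.196 0.08 ] zmax 0.094
d [17.55 17.4  11.61] rot [-0.    -0.002  0.413] yaw0 3.122
```

Emit:
drive_tool(deltas=[6,0,0,-2,0,0,0,6,3,3,-2,0,0,0.1,6,7,7,-2,0,0,0.2,6,11,11,2,0,0,0.3,6,15,15,6,0,0,0.413,6,17.5,17.4,10,0,0,0.413,6,17.5,17.4,11.6,0,0,0.413,6,17.5,17.4,11.6,0,0,0.413,6,17.5,17.4,11.6,0,0,0.413])

```text
time: 29.8
ee_pos: [0.4161, 0.1932, 0.1613]
tcp_rot: [0.675, 3.068, 0.0]
wrist_force: [-0.3, 0.0, 0.1]
gripper_width: 0.0602
grip_force: 0.0
```

```bash
python3 - <<'E'
from h import *
print(tool()[0]); im,w=blocks("wrist"); mv(.414,.1935,.0285,np.radians(155.2))
E
```

```text
[0.41609587 0.19323712 0.16127553]
wrist 3327 base [414.3 193.1] [83.3 36.2] th 66.0 tabtop ((414.0661926269531, 192.81336975097656), (25.105182647705078, 10.049920082092285), 65.12162780761719) [0.412 0.194 0.084] zmax 0.092
d [ 0.27 -0.11 13.33] rot [ 0.001  0.001 -0.001] yaw0 2.708
```

Emit:
drive_tool(deltas=[6,0.3,-0.15,5,0,0,0,5,0.3,-0.15,10,0,0,0,5,0.3,-0.15,13.2,0,0,0,5,0.3,-0.15,13.2,0,0,0,2,0.3,-0.15,13.2,0,0,0,2,0.3,-0.15,13.2,0,0,0,2,0.3,-0.15,13.2,0,0,0,2,0.3,-0.15,13.2,0,0,0], squeeze=50)

```text
time: 30.85
ee_pos: [0.4145, 0.1937, 0.031]
tcp_rot: [0.674, 3.064, 0.003]
wrist_force: [0.9, -1.8, 6.5]
gripper_width: 0.0248
grip_force: 51.7
```

```bash
python3 - <<'E'
from h import *
mv(.45,.0188,.22,np.pi-.02)
E
```

```text
d [-10.63 -14.34 -18.9 ] rot [ 0.002  0.004 -0.413] yaw0 2.709
```

Emit:
drive_tool(deltas=[2,0,0,-2,0,0,0,2,0,0,-6,0,0,0,2,0,0,-12,0,0,0,2,-1.5,-2,-17,0,0,-0.1,2,-4,-5.4,-19,0,0,-0.2,2,-7,-9.4,-19,0,0,-0.3,2,-9.5,-12.8,-19,0,0,-0.413,2,-10.6,-14.3,-19,0,0,-0.413,2,-10.6,-14.3,-19,0,0,-0.413,2,-10.6,-14.3,-19,0,0,-0.413])

```text
time: 32.1
ee_pos: [0.448, 0.0196, 0.219]
tcp_rot: [-0.031, -3.141, -0.001]
wrist_force: [-1.0, -0.1, -1.5]
gripper_width: 0.0252
grip_force: 50.8
```

```bash
python3 - <<'E'
from h import *
held(); mv(.45,.0188,.155,np.pi-.02)
for i in range(3):
    im2,d2=imaging.capture("side"); ws=cloud("side",d2); print(hookfit(ws,(.706,.0138),-0.02))
E
```

```text
tcp [0.448  0.0196 0.219 ] base 6371 [447.5  18.7] [83.6 35.9] 89.5 plane [ 0.0736 -0.0078  0.207 ] ymid 0.0187 xmin 0.4293 tab 2476 [0.4459 0.0193 0.2763] 0.2787
d [-0.2  -0.1   6.39] rot [ 0.    -0.     0.001] yaw0 3.123
(np.float64(0.017111170759747024), np.int64(192))
(np.float64(0.020810522148561827), np.int64(190))
(np.float64(0.01977813352255877), np.int64(191))
```

Emit:
drive_tool(deltas=[2,0,0,3,0,0,0,2,0,0,6.2,0,0,0,2,-1,0,6.3,0,0,0,2,-3,0,6.3,0,0,0,2,-4.5,0,6.3,0,0,0,2,-6,0,6.3,0,0,0,2,-7.5,0,6.3,0,0,0,2,-8.5,0,6.3,0,0,0,2,-9.4,0,6.3,0,0,0,2,-9.4,0,6.3,0,0,0])

```text
time: 33.55
ee_pos: [0.5429, 0.0171, 0.156]
tcp_rot: [-0.031, -3.141, 0.0]
wrist_force: [-0.2, 0.9, -0.5]
gripper_width: 0.025
grip_force: 50.8
```

```bash
python3 - <<'E'
from h import *
held(); s=r.sense();print(s["gripper_width"],s["grip_force"],s["wrist_force"])
im2,d2=imaging.capture("side"); ws=cloud("side",d2); print(hookfit(ws,(.706,.0138),-0.02)); hung(im2,ws)
save("s8",cv2.resize(im2[130:250,240:400],(800,600),interpolation=2))
E
```

```text
tcp [0.5429 0.0171 0.156 ] base 5574 [542.3  16.2] [83.5 35.8] 89.3 plane [ 0.0639 -0.0091  0.1437] ymid 0.0162 xmin 0.5241 tab 2460 [0.5408 0.0168 0.2129] 0.2157
0.025037982101913946 50.772660970687866 [ 0.03852925 -0.17967793 -1.19379381]
(np.float64(0.027631509361431807), np.int64(210))
hung 667 [ 0.519 -0.028  0.109] [0.644 0.061 0.207] [0.586 0.032 0.134]
hung 85 [ 0.522 -0.025  0.135] [0.552 0.023 0.219] [0.535 0.001 0.161]
```

View pics/s8.png

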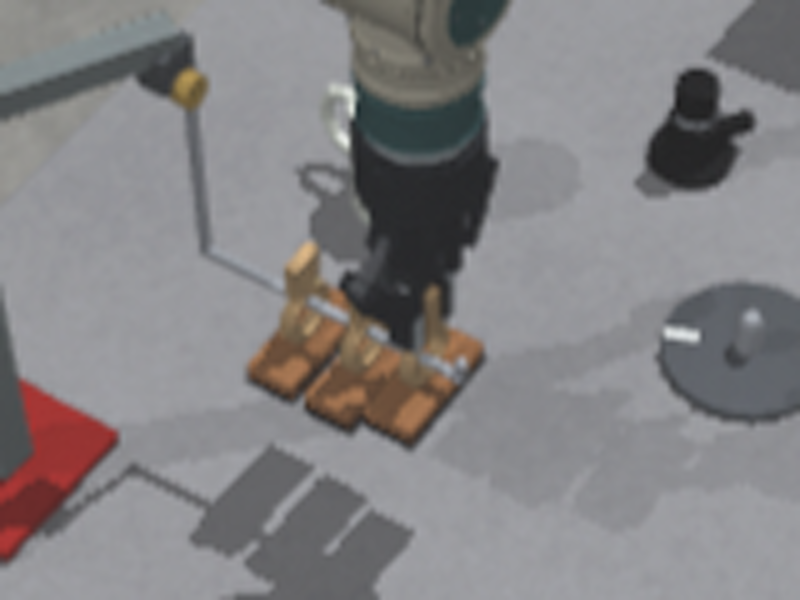

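Emit:
drive_tool(deltas=[2,0.0,0,0.6,0,0,0,2,0.0,0,1.1,0,0,0,2,0.0,0,1.5,0,0,0,2,0.0,0,1.7,0,0,0,2,0.0,0,1.75,0,0,0,2,0,0,1.75,0,0,0])

```text
time: 34.4
ee_pos: [0.5421, 0.0171, 0.1395]
tcp_rot: [-0.031, -3.141, 0.0]
wrist_force: [-3.1, 0.4, 5.4]
gripper_width: 0.0247
grip_force: 51.8
```

Emit:
drive_tool(deltas=[2.6,0,0,0,0,0,0,3,0,0,0,0,0,0,4,0,0,0,0,0,0,5,0,0,0,0,0,0,6,0,0,0,0,0,0,6,0,0,-2,0,0,0,6,0,0,-6,0,0,0,6,0,0,-10,0,0,0,6,0,0,-14,0,0,0])

```text
time: 35.52
ee_pos: [0.5423, 0.0172, 0.2797]
tcp_rot: [-0.031, -3.141, -0.0]
wrist_force: [1.7, -0.0, 0.2]
gripper_width: 0.0605
grip_force: 0.0
```

```bash
python3 - <<'E'
from h import *
for i in range(8):
    im2,d2=imaging.capture("side"); ws=cloud("side",d2); print(r.sense()["time"],hookfit(ws,(.706,.0138),-0.02))
hung(im2,ws); mv(.548,-.357,.20)
for o in outline_of("nozzle","side")[:2]: print(o["conf"],o["box"])
E
```

```text
35.575 (np.float64(0.027967086585749864), np.int64(223))
35.625 (np.float64(0.026477415072369472), np.int64(223))
35.675 (np.float64(0.024103296099997326), np.int64(230))
35.725 (np.float64(0.026308611227695407), np.int64(224))
35.775 (np.float64(0.02801050570990298), np.int64(224))
35.825 (np.float64(0.025410607946252727), np.int64(226))
35.875 (np.float64(0.02950764538920084), np.int64(223))
35.925 (np.float64(0.02952076320006724), np.int64(224))
hung 849 [ 0.509 -0.026  0.108] [0.647 0.061 0.206] [0.579 0.028 0.13 ]
d [ -1.42 -37.4    7.67] rot [ 0.    -0.003 -0.   ] yaw0 3.122
0.53 [370.8, 144.5, 390.7, 171.3]
```

Emit:
drive_tool(deltas=[7,0,-4,-2,0,0,0,8,0.2,-9,-2,0,0,0,8.5,0.4,-15,-2,0,0,0,8.5,0.8,-21,0,0,0,0,8.5,1.2,-27,0,0,0,0,8.5,1.5,-31,1,0,0,0,8.5,1.5,-31,1,0,0,0,8.5,1.5,-31,1,0,0,0])

```text
time: 36.98
ee_pos: [0.5209, -0.2919, 0.2677]
tcp_rot: [-0.032, -3.14, -0.002]
wrist_force: [-0.0, -0.3, 0.5]
gripper_width: 0.0852
grip_force: 0.0
```

```bash
python3 - <<'E'
from h import *
P=cam("wrist");im,d=imaging.capture("wrist"); w=cloud("wrist",d,P); np.save("w9.npy",w); save("w9",im); print(tool())
for o in outline_of("nozzle","wrist")[:2]:
    q=w[o["pixels"]]; print("noz",o["conf"],o["box"])
    for lo,hi in((.004,.012),(.012,.032),(.05,.074),(.074,.085)):
        k=q[(q[:,2]>lo)&(q[:,2]<hi)]
        if len(k)>5: print(lo,len(k),cv2.minEnclosingCircle((k[:,:2]*1000).astype(np.float32)),k.mean(0).round(4))
for o in outline_of("dock","wrist")[:1]: print("dock",o["conf"],o["box"])
m=(np.hypot(w[...,0]-.43,w[...,1]+.21)<.075)&(w[...,2]>.004)
mk=m&(im.min(-1)>170)&(w[...,2]<.014); dk=m&(w[...,2]<.014); sp=m&(w[...,2]>.037)
a=cv2.minEnclosingCircle((w[dk][:,:2]*1000).astype(np.float32)); print("disc",dk.sum(),a,w[dk].min(0),w[dk].max(0)); print("spig",sp.sum(),w[sp].mean(0),w[sp].min(0),w[sp].max(0)); q=w[mk]; print("mark",len(q),q.mean(0),cv2.minAreaRect((q[:,:2]*1000).astype(np.float32)))
E
```

```text
(array([ 0.5211856 , -0.29157416,  0.26817914]), array([[-9.99817832e-01,  1.90740839e-02, -6.94900255e-04],
       [ 1.90734604e-02,  9.99817686e-01,  8.93173572e-04],
       [ 7.11810032e-04,  8.79756712e-04, -9.99999360e-01]]), np.float64(3.1225180317262757))
noz 0.95 [234.5, 158.4, 293.8, 211.5]
0.004 672 ((547.65625, -357.5848388671875), 31.689502716064453) [ 0.5391 -0.3485  0.0097]
0.012 346 ((535.9732666015625, -365.3388671875), 35.4076042175293) [ 0.5293 -0.3734  0.0261]
0.05 162 ((547.1553344726562, -357.32720947265625), 16.171850204467773) [ 0.5374 -0.3514  0.0609]
0.074 554 ((547.3271484375, -357.2347412109375), 15.54851245880127) [ 0.5468 -0.3569  0.0778]
dock 0.72 [330.1, 34.8, 429.4, 138.6]
disc 7546 ((427.1478576660156, -214.25888061523438), 59.989891052246094) [ 0.36788032 -0.27395227  0.00401445] [ 0.48652155 -0.15453632  0.01249625]
spig 127 [ 0.42743502 -0.21468704  0.03931452] [ 0.42087018 -0.22140897  0.03703575] [ 0.43482952 -0.2073858   0.0414136 ]
mark 134 [ 0.47109878 -0.19917636  0.00874854] ((471.2502136230469, -199.22984313964844), (24.161527633666992, 8.650242805480957), 18.633447647094727)
```

View pics/w9.png

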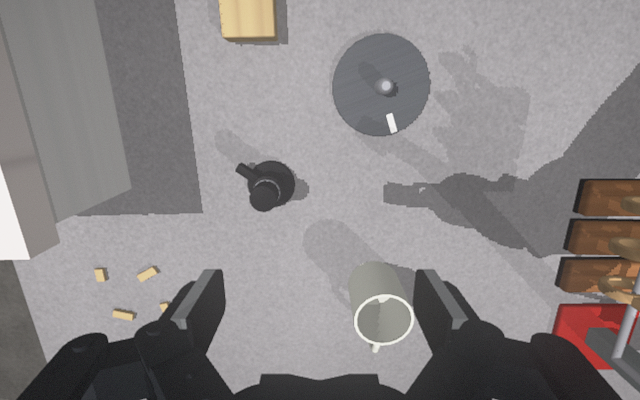

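```bash
python3 - <<'E'
from h import *
w=np.load("w9.npy"); c=np.array([.5474,-.3574]); d=w[...,:2]-c; rr=np.hypot(d[...,0],d[...,1])
m=(rr>.033)&(rr<.055)&(w[...,2]>.014)&(w[...,2]<.034); q=d[m]; print(m.sum(),q.mean(0),rr[m].max(),np.degrees(np.arctan2(q[:,1].mean(),q[:,0].mean())))
for lo,hi in((.033,.039),(.039,.045),(.045,.05)):
    k=m&(rr>lo)&(rr<hi); print(k.sum(),np.degrees(np.median(np.arctan2(d[k][:,1],d[k][:,0]))))
mv(.5474,-.3574,.16,np.radians(179))
E
```

```text
135 [-0.02437731 -0.03211308] 0.04872316163595836 -127.2024404049118
54 -128.24272740965745
55 -127.68337495518442
26 -126.68322805031815
d [-2.7  -6.56 10.87] rot [ 0.     0.    -0.001] yaw0 3.123
```

Emit:
drive_tool(deltas=[7,-0.5,-1,1,0,0,0.18,7,-1,-2,2,0,0,0.36,7,-1.5,-3,3,0,0,0.54,7,-2,-4,4,0,0,0.72,7,-2.7,-5,5,0,0,0.9,7,-2.7,-6,6,0,0,1.08,7,-2.7,-6.56,7,0,0,1.26,7,-2.7,-6.56,8,0,0,1.44,7,-2.7,-6.56,9,0,0,1.62,7,-2.7,-6.56,10.8,0,0,1.78])

```text
time: 38.38
ee_pos: [0.5482, -0.3579, 0.1615]
tcp_rot: [2.462, 1.947, 0.001]
wrist_force: [0.5, 0.0, 0.1]
gripper_width: 0.0701
grip_force: 0.0
```

Emit:
drive_tool(deltas=[6,0,0,0,0,0,0,6,0,0,0,0,0,0,6,0,0,0,0,0,0])

```text
time: 38.75
ee_pos: [0.5477, -0.3588, 0.1617]
tcp_rot: [2.458, 1.954, 0.001]
wrist_force: [0.7, 0.0, 0.5]
gripper_width: 0.0602
grip_force: 0.0
```

```bash
cat >> h.py <<'E'
def noz(c,z0=0):
    "nozzle axis and spout angle from the wrist view; z0 = height of its foot"
    P=cam("wrist");im,d=imaging.capture("wrist"); w=cloud("wrist",d,P); c=np.array(c); out=[]
    rr=np.hypot(w[...,0]-c[0],w[...,1]-c[1]); z=w[...,2]-z0; dark=im.max(-1)<95
    f=w[(rr<.05)&(z>.004)&(z<.0125)&dark]; t=w[(rr<.03)&(z>.073)&(z<.085)&dark]
    for k,q in(("flange",f),("neck",t)):
        if len(q)>9: print(k,len(q),np.round(cv2.minEnclosingCircle((q[:,:2]*1000).astype(np.float32)),1) if 0 else cv2.minEnclosingCircle((q[:,:2]*1000).astype(np.float32)),q[:,2].mean().round(4))
    if len(f)>9: c=np.array(cv2.minEnclosingCircle((f[:,:2]*1000).astype(np.float32))[0])/1000
    d=w[...,:2]-c; rr=np.hypot(d[...,0],d[...,1]); m=(rr>.035)&(rr<.055)&(z>.013)&(z<.035)&dark; q=d[m]
    print("spout",m.sum(),np.degrees(np.median(np.arctan2(q[:,1],q[:,0]))) if m.sum() else 0); return im,w
E
python3 - <<'E'
from h import *
print(tool()[0]); noz((.5474,-.3574)); mv(.5474,-.3574,.012,np.radians(77))
E
```

```text
[ 0.54769977 -0.35882426  0.16172216]
flange 1302 ((548.6729736328125, -356.81036376953125), 31.886756896972656) 0.0098
neck 1088 ((548.3740844726562, -356.6048889160156), 15.81676959991455) 0.0778
spout 137 -126.25348985328955
d [ 0.15 -0.08 14.96] rot [ 0.002  0.001 -0.001] yaw0 1.343
```

Emit:
drive_tool(deltas=[6,0.24,0,5,0,0,0,6,0.24,0,10,0,0,0,6,0.24,0,13.5,0,0,0,6,0.24,0,14.9,0,0,0,4.5,0.24,0,14.9,0,0,0,2.5,0.24,0,14.9,0,0,0,2.5,0.24,0,14.9,0,0,0,2.5,0.24,0,14.9,0,0,0,2.5,0.24,0,14.9,0,0,0], squeeze=50)

```text
time: 39.92
ee_pos: [0.5493, -0.3577, 0.0139]
tcp_rot: [2.457, 1.95, 0.001]
wrist_force: [-0.3, 0.5, 5.5]
gripper_width: 0.0307
grip_force: 51.0
```

```bash
python3 - <<'E'
from h import *
noz((.5483,-.3567)); mv(.4272,-.2145,.12,np.radians(77))
E
```

```text
flange 3420 ((551.3847045898438, -356.9189147949219), 31.570615768432617) 0.0098
neck 5696 ((549.72998046875, -351.02960205078125), 29.1702938079834) 0.0782
spout 0 0
d [ 11.15 -15.1  -10.69] rot [ 0.004  0.002 -0.002] yaw0 1.342
```

Emit:
drive_tool(deltas=[2.5,0,0,-2,0,0,0,2.5,0,0,-6,0,0,0,2.5,0,0,-10.7,0,0,-0.15,2.5,1.5,-2,-10.7,0,0,-0.33,2.5,3,-4,-10.7,0,0,-0.5,2.5,4.5,-6,-10.7,0,0,-0.68,2.5,6,-8,-10.7,0,0,-0.86,2.5,7.5,-10,-10.7,0,0,-1.04,2.5,9,-12,-10.7,0,0,-1.22,2.5,10,-14,-10.7,0,0,-1.4])

```text
time: 41.22
ee_pos: [0.4333, -0.2263, 0.1194]
tcp_rot: [0.614, 3.08, -0.0]
wrist_force: [-0.1, 0.3, -1.0]
gripper_width: 0.0305
grip_force: 50.0
```

```bash
python3 - <<'E'
from h import *
s=r.sense();print(s["gripper_width"],s["grip_force"],s["ee_pos"]); mv(.4272,-.2145,.12,1.342+2.54)
E
```

```text
0.030541352335866783 49.96068295749865 [ 0.43334889 -0.22625965  0.11940137]
d [ 1.02  0.85 -0.06] rot [-0.000e+00  1.000e-03 -1.134e+00] yaw0 2.748
```

Emit:
drive_tool(deltas=[2.5,0.5,0.4,0,0,0,-0.18,2.5,1,0.85,0,0,0,-0.36,2.5,1,0.85,0,0,0,-0.54,2.5,1,0.85,0,0,0,-0.72,2.5,1,0.85,0,0,0,-0.9,2.5,1,0.85,0,0,0,-1.05,2.5,1,0.85,0,0,0,-1.134,2.5,1,0.85,0,0,0,-1.134,2.5,1,0.85,0,0,0,-1.134])

```text
time: 42.35
ee_pos: [0.4281, -0.2154, 0.119]
tcp_rot: [-1.126, 2.933, -0.001]
wrist_force: [0.5, -0.1, -1.4]
gripper_width: 0.0309
grip_force: 50.0
```

```bash
python3 - <<'E'
from h import *
p=tool()[0]; z0=p[2]-.0139; print(p,z0); im,w=noz(p[:2],z0); save("w10",im); mv(.4272,-.2145,.12,1.342+2.54)
f=w[(abs(w[...,2]-z0-.010)<.004)&(np.hypot(w[...,0]-p[0],w[...,1]-p[1])<.04)]; print(len(f),f.min(0),f.max(0),np.linalg.lstsq(np.c_[f[:,:2]-p[:2],np.ones(len(f))],f[:,2],rcond=None)[0])
m=(np.hypot(w[...,0]-.427,w[...,1]+.2145)<.075)&(w[...,2]>.004)&(w[...,2]<.014); mk=w[m&(im.min(-1)>150)]; print("mark",len(mk),mk.mean(0) if len(mk) else 0)
E
```

```text
[ 0.42806291 -0.21541438  0.1189888 ] 0.105088800309207
flange 3496 ((428.54351806640625, -216.979248046875), 31.441707611083984) 0.115
neck 5735 ((423.88458251953125, -220.39907836914062), 28.273895263671875) 0.1833
spout 0 0
d [ 0.    0.12 -0.11] rot [-0.     0.    -0.007] yaw0 -2.408
3524 [ 0.39774437 -0.24830678  0.11109782] [ 0.45747515 -0.18755155  0.11903547] [0.00893498 0.00503797 0.11522255]
mark 17 [ 0.43551104 -0.26803768  0.00636569]
```

View pics/w10.png

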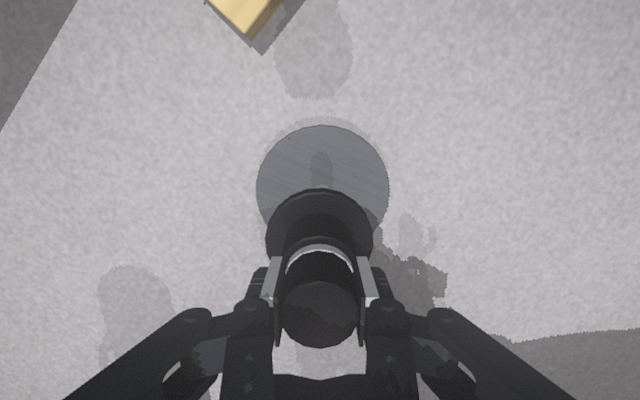

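```bash
python3 - <<'E'
from h import *
from scipy.optimize import least_squares
def circ(q,r,c0):
    h=cv2.convexHull((q[:,:2]*1e3).astype(np.float32))[:,0,:].astype(float)
    f=lambda c:np.hypot(h[:,0]-c[0],h[:,1]-c[1])-r
    s=least_squares(f,np.array(c0)*1e3,loss="soft_l1",f_scale=.5); return s.x.round(2),np.abs(f(s.x)).round(1)
p=tool()[0]; z0=p[2]-.0139; P=cam("wrist"); im,d=imaging.capture("wrist"); w=cloud("wrist",d,P); dark=im.max(-1)<95
f=w[(abs(w[...,2]-z0-.010)<.003)&(np.hypot(w[...,0]-p[0],w[...,1]-p[1])<.04)]; print("tcp",p,"flange",circ(f,31.7,p[:2]))
w9=np.load("w9.npy"); m=(np.hypot(w9[...,0]-.427,w9[...,1]+.2145)<.075)&(w9[...,2]>.005)&(w9[...,2]<.012); print("dock",circ(w9[m],60,(.427,-.2145))[0])
m=(np.hypot(w[...,0]-.427,w[...,1]+.2145)<.075)&(w[...,2]>.005)&(w[...,2]<.012); print("dock now",circ(w[m],60,(.427,-.2145))[0])
m=(np.hypot(w9[...,0]-.548,w9[...,1]+.357)<.036)&(w9[...,2]>.007)&(w9[...,2]<.012); print("flange before",circ(w9[m],32,(.548,-.357))[0])
E
```

```text
tcp [ 0.42803803 -0.21542716  0.11887589] flange (array([ 429.48, -216.43]), array([0.3, 0.4, 0. , 0.1, 0.2, 0. , 0.2, 0.1, 0. , 0.2, 0.2, 0.1, 0.1,
       0. , 0.1, 0.1, 0.1, 0.1, 0.2, 0.2, 0.2, 0.1, 0. , 0.1, 0.1, 0.1,
       0.1, 0.1, 0.1, 0.3, 0.2, 0. , 0.1, 0.1]))
dock [ 427.2  -214.23]
dock now [ 427.84 -214.18]
flange before [ 548.2  -357.78]
```

Emit:
drive_tool(deltas=[2.5,0,0.28,1,0,0,0,2.5,0,0.28,4,0,0,0,2.5,0,0.28,6,0,0,0,2.5,0,0.28,6.5,0,0,0,2.5,0,0.28,7,0,0,0,2.5,0,0.28,7.5,0,0,0,2.5,0,0.28,8,0,0,0,2.5,0,0.28,8,0,0,0])

```text
time: 43.45
ee_pos: [0.426, -0.2132, 0.0383]
tcp_rot: [1.127, -2.932, -0.0]
wrist_force: [-0.6, -0.2, -0.5]
gripper_width: 0.0311
grip_force: 50.0
```

```bash
python3 - <<'E'
from h import *
p=tool()[0]; s=r.sense(); print(p,s["wrist_force"],s["ft_torque"],s["gripper_width"])
E
```

```text
[ 0.4259609  -0.2132353   0.03834196] [-0.63570278 -0.24710319 -0.48553908] [-0.02441244  0.0008498   0.00443955] 0.031114342011924093
```

Emit:
drive_tool(deltas=[2.5,0,0,0.6,0,0,0,2.5,0,0,1.1,0,0,0,2.5,0,0,1.5,0,0,0,2.5,0,0,1.6,0,0,0,2.5,0,0,1.6,0,0,0])

```text
time: 44.08
ee_pos: [0.4261, -0.2133, 0.0224]
tcp_rot: [1.128, -2.932, -0.0]
wrist_force: [-0.3, 0.6, -1.0]
gripper_width: 0.0309
grip_force: 50.0
```

Emit:
drive_tool(deltas=[3.5,0,0,0,0,0,0,4.5,0,0,0,0,0,0,5.5,0,0,0,0,0,0,6,0,0,0,0,0,0,6,0,0,-3,0,0,0,6,0,0,-8,0,0,0,6,0,0,-14,0,0,0,6,0,0,-20,0,0,0,6,4,0,-24,0,0,0,6,4,0,-24,0,0,0])

```text
time: 45.32
ee_pos: [0.3976, -0.2428, 0.2669]
tcp_rot: [-1.123, 2.93, -0.012]
wrist_force: [0.4, 0.0, -0.4]
gripper_width: 0.0599
grip_force: 0.0
```

```bash
python3 - <<'E'
from h import *
print(tool()[0]); im,w=noz((.4275,-.2143),.008); save("w11",im)
m=(np.hypot(w[...,0]-.4275,w[...,1]+.2143)<.075)&(w[...,2]>.004)&(w[...,2]<.0125); mk=w[m&(im.min(-1)>150)]; print("mark",len(mk),mk.mean(0) if len(mk) else 0)
for i in range(3):
    im2,d2=imaging.capture("side"); ws=cloud("side",d2); print(hookfit(ws,(.706,.0138),-0.02))
hung(im2,ws); save("s12",cv2.resize(im2[120:300,230:470],(800,600),interpolation=2))
E
```

```text
[ 0.39755824 -0.24277471  0.26689389]
flange 781 ((427.45458984375, -214.69178771972656), 31.893461227416992) 0.0178
neck 587 ((427.5068664550781, -214.92755126953125), 15.941712379455566) 0.0858
spout 82 18.520833865640284
mark 0 0
(np.float64(0.024058298857947902), np.int64(229))
(np.float64(0.023117489987192184), np.int64(224))
(np.float64(0.02586586253473842), np.int64(227))
hung 848 [ 0.51  -0.025  0.108] [0.646 0.063 0.207] [0.579 0.028 0.13 ]
```

View pics/s12.png

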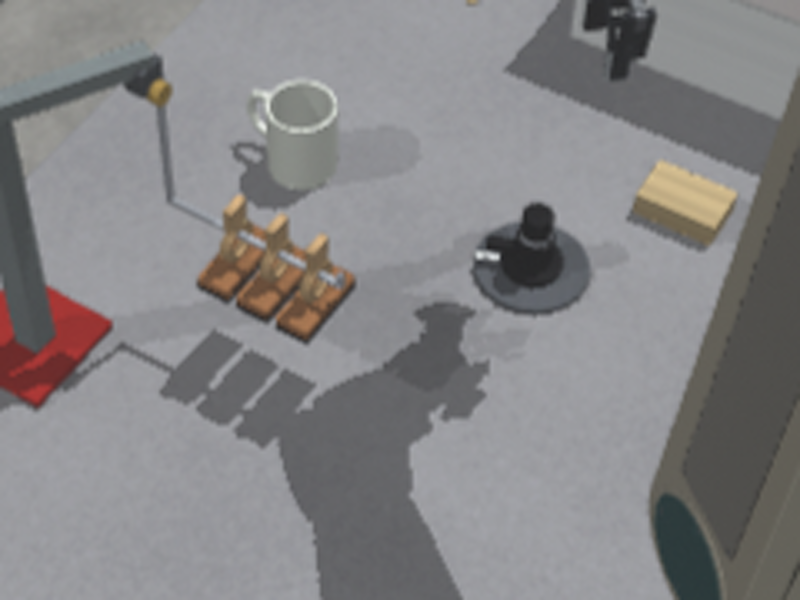

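```bash
python3 -c "
from h import *
print(ticket.hand_in())"
```

```text
the job is handed in; nothing more can be done
None
```

I handed the job in, but it returned no verdict; the last pictures show all three brown blocks hanging still on the plumb hook and the nozzle fully down on the spigot with its spout on the white mark, and I did not touch the bystanders or the look-alikes.

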